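# Put the round pastry cutters back in their tin

### The arm

A 7-joint arm with a two-finger parallel gripper is mounted at the origin on the work surface. World frame = base frame: x ahead of the robot, y to its left, z up, the work surface at z = 0. Lengths are in mm, angles in rad, forces in N, time in s.
With the tool pointing down it reaches from about 400 to 875 mm from the base axis. Payload 4.4 kg.
Tool frame: the origin (TCP) lies at the very end of the fingers, on their centre line; the grasp point (between the pads) lies 19 mm behind it; z points along the fingers, x is the direction in which the jaws open and shut, and the axes are right-handed (so a half turn about z gives the same grasp; the last joint's range is limited). The gripper opens to 85 mm and grips with 20 to 120 N. Pads are 22 mm wide; open, the fingers measure 114 mm over their backs; the gripper's body (76 mm by 85 mm) begins 54 mm behind the grasp point. The pads swing forward as they close: fully open they stand 13 mm farther back than shut.
Start: joints at [1.037, 0.628, 0.038, 1.517, -0.027, 0.996, -0.02], TCP at [293.13, -580.166, 202.813] pointing down, gripper open.
Joint ranges: [-3.06, 3.06], [-0.37, 2.12], [-1.25, 1.32], [0.18, 2.47], [-1.1, 4.24], [0.23, 1.98], [-2.94, 2.94]. Speed limits (rad/s): [2.57, 2.57, 3.14, 3.14, 3.14, 3.14, 3.14].

### API

Orientations are given as [roll, pitch, yaw] about the fixed x, y, z axes, in that order (R = Rz(yaw) Ry(pitch) Rx(roll)).
In Python, from cell import ctrl, get_image, job, models gives the robot as it stands.
- The arm moves only by the tool move_arm, never from a script. Its argument "moves" is a list that holds one entry, the list of rows, each a list of 6 numbers: the shift along the tool's x, y, z in m, then the turn, a rotation vector about the tool's x, y, z in rad. A call has 1 to 20 rows; each row is the pose to reach, as a shift and turn from the pose commanded when the call began, along the tool's axes at that moment; what a row does not reach only later rows make up. A row lasts 1/8 s, in which the tool goes at most 62.5 mm and 10.7 degrees, less where a joint would pass 70% of its speed; a pose out of reach is approached as far as the arm can. A call with a gripper value outside its range is refused whole. "jaw" is the opening, from 0 (shut) to 1 (fully open), set as the call begins (left out, the last holds). The fingers move at their own pace and stop on an object; the grip force is fixed at half the most. Time passes only in rows, so rows that repeat a pose let the fingers close. It gives the time, the measured TCP pose, the force and the opening at its end, in the units of the state.
- ctrl.read_state(): the state, without advancing time (a new reading comes with each control period).
- get_image(name): name is "scene" or "top" or "wrist"; returns a dict with "color" (420x560x3 uint8, blue, green, red), "fov_y" (degrees; the focal length in pixels is half the picture's height over the tangent of half this angle, whatever the lens; pixels are square), "cx", "cy" (the principal point, pixels), "origin" and "orientation" of the camera in the world; the wrist camera has in their place "hand_eye" (4x4, takes a point from camera to tool coordinates, whose origin is the TCP and whose axes are the tool frame's). Camera axes: x right, y up, looking along -z (the intrinsics and any distortion apply to the point x, -y, -z); pixel columns grow to the right and rows downward; lengths in mm; the calibration is good to about 2 mm. A picture is of the moment at which its call begins: read the wrist's pose just before it. There is no depth.
- job.finish_job(): hands the job in, once; it reports no verdict.
Trained networks look in the newest picture that a camera, given by its name, has taken for a name from the list of things; names that differ only in an ending like _2 or _b are one class to them, and where a whole thing is asked for, a point or a joint stands for the part that bears it (a point fixed in the world has none). Each returns a list of dicts, best first, with "score" (0 to 1); they miss things now and then, are a little off and sometimes report something else, mostly with a low value. They report only what shows in the picture. A call takes as long as a camera call. They do not tell look-alikes from the thing itself.
- models.cut_out(camera, thing): "pixels" (420x560 bool, what is visible of it) and "uv" ([column, row] in pixels, amid what is visible of it).
- models.place_of(camera, thing): "uv" ([column, row] in pixels: a listed point, or the origin of a listed thing).
The state is a dict: "clock": time; "qpos": joint angles; "qd": joint speeds; "tau": joint torques, N m; "eef_pos": TCP position; "tool_rot": TCP orientation; "force": force on the tool from outside, world axes, zero at the start; "torque": the same for the moment, N m; "width": finger opening in mm.
Only numpy, scipy, OpenCV 4.12 (cv2) and the standard library are available. Lean on these libraries where they do the work, as an engineer would, in place of code of your own. Each camera call takes 0.05 s, during which the arm holds its last target.

### The job

Put the four plain round pastry cutters back into their open tin, nested one inside the next and all standing flat on the bottom of the tin. Leave the flower, heart and oval cutters, the orange baking cup and the lid of the tin where they are.

Things in the scene. Friction and masses are not known exactly. Their poses are not given: they have to be found in the camera images.
- round22: plain round pastry cutter: a smooth open ring of thin sheet steel, 22 mm outside diameter (up to 1 mm more at its edges), 18.8 mm inside, wall 1.6 mm, 45 mm tall, open at top and bottom, standing upright, about 12 g. Origin: centre of its lower edge; z is its axis, up.
- round38: plain round pastry cutter: a smooth open ring of thin sheet steel, 38 mm outside diameter (up to 1 mm more at its edges), 34.8 mm inside, wall 1.6 mm, 45 mm tall, open at top and bottom, standing upright, about 20 g. Origin: centre of its lower edge; z is its axis, up. Set concentrically over the 22 mm one it leaves a gap of about 6 mm all round, too narrow for a finger.
- round54: plain round pastry cutter: a smooth open ring of thin sheet steel, 54 mm outside diameter (up to 1 mm more at its edges), 50.8 mm inside, wall 1.6 mm, 45 mm tall, open at top and bottom, standing upright, about 29 g. Origin: centre of its lower edge; z is its axis, up. Set concentrically over the 38 mm one it leaves a gap of about 6 mm all round, too narrow for a finger.
- round70: plain round pastry cutter: a smooth open ring of thin sheet steel, 70 mm outside diameter (up to 1 mm more at its edges), 66.8 mm inside, wall 1.6 mm, 45 mm tall, open at top and bottom, standing upright, about 38 g. Origin: centre of its lower edge; z is its axis, up. Set concentrically over the 54 mm one it leaves a gap of about 6 mm all round, too narrow for a finger.
- flower_cutter: flower-shaped sheet steel cutter with six round petals, 66 mm across, 45 mm tall, open top and bottom, standing. Not one of the round set. Origin: centre of its lower edge.
- heart_cutter: heart-shaped sheet steel cutter, 64 by 58 mm, 45 mm tall, standing. Not one of the round set. Origin: middle of its lower edge.
- oval_cutter: oval sheet steel cutter, 70 mm long (its x axis) by 42 mm wide, 45 mm tall, standing. Not one of the round set. Origin: centre of its lower edge.
- baking_cup: orange silicone baking cup, 68 mm across its mouth, 49 mm at its foot, 32 mm tall, loose and light. Origin: centre of its underside.
- tin: the cutters' open round tin of bare metal, loose, 160 g: 92 mm outside diameter, 88 mm inside, only 20 mm tall to its rim, floor 2 mm thick, so that cutters standing in it stick out 27 mm above its rim. Fingers that grip a cutter by its upper 20 mm stay above the rim. Origin: centre of its underside; z is its axis, up.
- tin_lid: the tin's deep lid lying top up: a closed metal disc 96 mm across, 44 mm tall, loose. Origin: centre of its underside.
There are look-alikes about, which are no part of the job. Leave any red look-alike of the round22 alone.

How it is judged:
By the outcome, as a careful person would: the job done as asked, in the order asked, and still so for the second after the job is handed in, with the robot touching nothing.
It also fails if it takes over 112 s, if anything falls off the work surface, if the arm or the gripper's body presses on something with over 40 N, if the wrist force passes 120 N, or if a joint passes its speed limit or range.

## Working session

There is one attempt and no reset: what is moved stays moved. The work goes in short steps, Python scripts to look and compute and a tool call to move; the robot and the scene stay as the last step left them, time stands still between calls to the robot, and variables do not carry over. Pictures are saved under pics/ and viewed, and the job is handed in when it is done.

Besides the shell and the picture viewer there is one more tool, called after "Call:" in YAML: its name, and indented under it one key for each argument. move_arm: Moves the arm, as the interface text tells. Its arguments: {"type":"object","properties":{"moves":{"type":"array","items":{"type":"array","items":{"type":"array","items":{"type":"number"}}}},"jaw":{"type":"number"}},"required":["moves"]}

```bash
ls; mkdir -p pics; python3 - <<'E'
from cell import ctrl,get_image,job,models
import cv2
s=ctrl.read_state();print(s)
for n in("scene","top","wrist"):
    g=get_image(n);cv2.imwrite(f"pics/{n}0.png",g["color"]);print(n,{k:v for k,v in g.items() if k!="color"})
print(ctrl.read_state()["clock"])
E
```

```text
pics
{'clock': 0.0, 'qpos': array([ 1.03720454,  0.62933996,  0.0384661 ,  1.51838189, -0.02697752,
        0.99633931, -0.02004558]), 'qd': array([ 1.15020218e-03, -8.01973206e-04,  7.31234413e-04, -3.48365879e-04,
       -6.04434573e-04,  1.65360968e-03,  3.94281187e-05]), 'tau': array([-5.60856893e-05, -5.63400471e+01,  1.22657586e+00, -1.93445581e+01,
        1.11366645e-02,  1.04343405e-02,  3.00363531e-06]), 'eef_pos': array([ 292.78439477, -579.53889323,  201.88917818]), 'tool_rot': array([ 3.14153349e+00,  1.94901753e-03, -1.10305780e+00]), 'force': array([ 0.17133033, -0.20505843,  0.20621124]), 'torque': array([ 9.41713588e-05, -3.32737958e-02, -7.86130438e-03]), 'width': 85.18856129322832}
scene {'fov_y': 48.59994039819892, 'cx': 276.62052082141685, 'cy': 209.61810535128657, 'origin': array([1273.91148981,  214.22074093,  864.30661178]), 'orientation': array([7.69165308e-01, 1.02922068e-03, 1.85988826e+00])}
top {'fov_y': 51.41828148552849, 'cx': 280.98354210126934, 'cy': 212.1873509979634, 'origin': array([ 374.19138557,   -7.70066806, 1163.0788095 ]), 'orientation': array([ 0.11680344,  0.01608023, -1.58376355])}
wrist {'fov_y': 70.88011300161875, 'cx': 277.8677531227015, 'cy': 210.17550911540357, 'hand_eye': array([[ 9.99999744e-01, -7.13825844e-04,  4.55474934e-05,
         1.05311814e+00],
       [-6.66995496e-04, -9.53604948e-01, -3.01060057e-01,
        -7.76904394e+01],
       [ 2.58338764e-04,  3.01059950e-01, -9.53605180e-01,
        -1.69182085e+02],
       [ 0.00000000e+00,  0.00000000e+00,  0.00000000e+00,
         1.00000000e+00]])}
0.15
```

View pics/scene0.png

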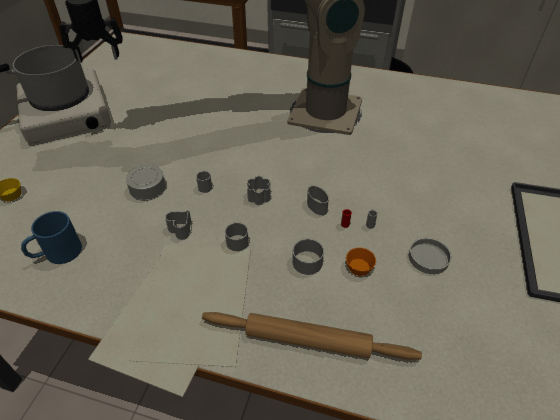

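View pics/top0.png

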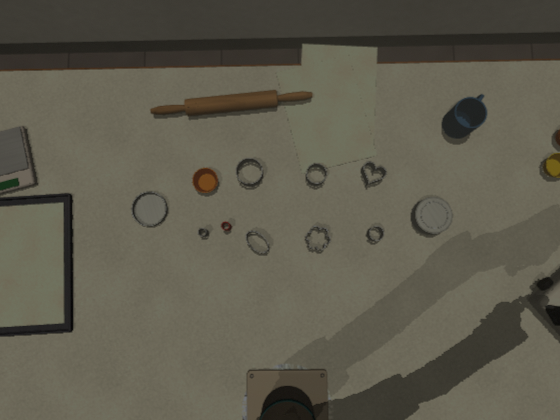

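View pics/wrist0.png

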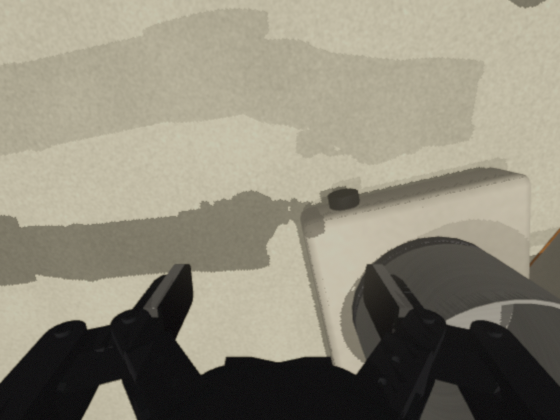

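```bash
cat > h.py <<'E'
import numpy as np,cv2
from scipy.spatial.transform import Rotation as R
from cell import ctrl,get_image,job,models
def cam(name):
    s=ctrl.read_state(); g=get_image(name)
    f=210/np.tan(np.radians(g["fov_y"])/2)
    if name=="wrist":
        T=np.eye(4);T[:3,:3]=R.from_euler("xyz",s["tool_rot"]).as_matrix();T[:3,3]=s["eef_pos"]
        M=T@g["hand_eye"]
    else:
        M=np.eye(4);M[:3,:3]=R.from_euler("xyz",g["orientation"]).as_matrix();M[:3,3]=g["origin"]
    return g["color"],f,g["cx"],g["cy"],M
def p2w(c,uv,z):
    _,f,cx,cy,M=c
    d=M[:3,:3]@np.array([(uv[0]-cx)/f,-(uv[1]-cy)/f,-1.]);o=M[:3,3]
    return (o+d*(z-o[2])/d[2])
def w2p(c,P):
    _,f,cx,cy,M=c
    q=(np.atleast_2d(P)-M[:3,3])@M[:3,:3]
    return np.c_[cx+f*q[:,0]/-q[:,2],cy+f*q[:,1]/q[:,2]]
def circ(c,xy,r,z,img,col=(0,255,0),k=1):
    a=np.linspace(0,2*np.pi,60);P=np.c_[xy[0]+r*np.cos(a),xy[1]+r*np.sin(a),0*a+z]
    cv2.polylines(img,[np.int32(np.round(w2p(c,P)*k))],True,col,1)
E
python3 - <<'E'
from h import *
c=cam("top")
for n in "round22 round38 round54 round70 flower_cutter heart_cutter oval_cutter baking_cup tin tin_lid".split():
    for d in models.place_of("top",n)[:3]:
        print(n,round(d["score"],2),np.round(d["uv"],1),p2w(c,d["uv"],0).round(0)[:2])
c2=cam("scene")
for n in "round22 round38 round54 round70 tin".split():
    for d in models.place_of("scene",n)[:3]:
        print(n,round(d["score"],2),np.round(d["uv"],1),p2w(c2,d["uv"],0).round(0)[:2])
im=c[0][140:280,120:460];im=cv2.resize(im,None,fx=2.35,fy=2.35,interpolation=cv2.INTER_CUBIC)
cv2.imwrite("pics/topc.png",cv2.convertScaleAbs(im,alpha=1.5))
print(ctrl.read_state()["clock"])
E
```

```text
round22 0.76 [315.  175.3] [610. -84.]
round22 0.66 [370.8 238.4] [ 437. -229.]
round22 0.5 [249.9 176.9] [609.  92.]
round38 0.76 [315.  175.3] [610. -84.]
round38 0.66 [370.8 238.4] [ 437. -229.]
round38 0.5 [249.9 176.9] [609.  92.]
round54 0.76 [315.  175.3] [610. -84.]
round54 0.66 [370.8 238.4] [ 437. -229.]
round54 0.5 [249.9 176.9] [609.  92.]
round70 0.76 [315.  175.3] [610. -84.]
round70 0.66 [370.8 238.4] [ 437. -229.]
round70 0.5 [249.9 176.9] [609.  92.]
flower_cutter 0.46 [320.1 238.6] [439. -94.]
heart_cutter 0.78 [370.  175.3] [ 608. -233.]
oval_cutter 0.39 [260.1 243.8] [427.  66.]
baking_cup 0.78 [205.7 182.3] [596. 213.]
tin 0.63 [153.7 211.2] [519. 353.]
tin_lid 0.77 [428.4 216.5] [ 493. -384.]
round22 0.86 [204.  188.3] [ 451. -237.]
round22 0.77 [236.1 241.5] [603. -89.]
round22 0.56 [369.1 223.1] [451. 211.]
round38 0.86 [204.  188.3] [ 451. -237.]
round38 0.77 [236.1 241.5] [603. -89.]
round38 0.56 [369.1 223.1] [451. 211.]
round54 0.86 [204.  188.3] [ 451. -237.]
round54 0.77 [236.1 241.5] [603. -89.]
round54 0.56 [369.1 223.1] [451. 211.]
round70 0.86 [204.  188.3] [ 451. -237.]
round70 0.77 [236.1 241.5] [603. -89.]
round70 0.56 [369.1 223.1] [451. 211.]
tin 0.84 [431.9 263.3] [536. 371.]
tin 0.61 [184.5 227.9] [ 598. -227.]
1.0
```

View pics/topc.png

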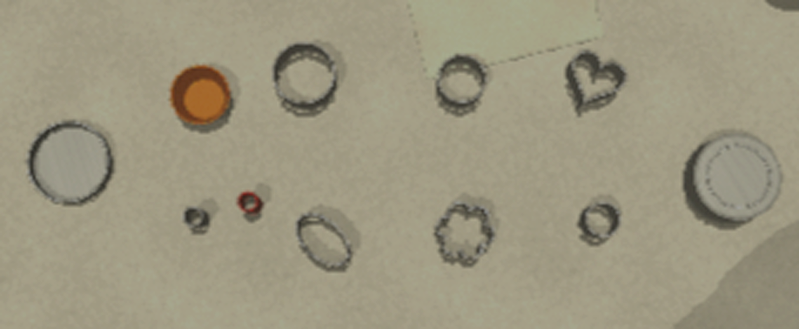

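```bash
cat > ov.py <<'E'
from h import *
import sys
def ov(name,items,fn,boxes,k=6):
    c=cam(name);K=cv2.resize(c[0],None,fx=k,fy=k,interpolation=cv2.INTER_CUBIC);K=cv2.convertScaleAbs(K,alpha=1.5)
    for (x,y,r,h) in items:
        circ(c,(x,y),r,h,K,(0,255,0),k);circ(c,(x,y),r,2 if h==20 else 0,K,(0,0,255),k)
    tiles=[]
    for (u,v) in boxes:
        u,v=int(u),int(v);t=K[(v-20)*k:(v+20)*k,(u-20)*k:(u+20)*k];tiles.append(t)
    while len(tiles)%3: tiles.append(tiles[0]*0)
    cv2.imwrite(fn,np.vstack([np.hstack(tiles[i:i+3]) for i in range(0,len(tiles),3)]))
    return c
E
python3 - <<'E'
from ov import *
it=[(451,211,11,45),(444,-233,19,45),(606,-86,27,45),(609,92,35,45),(525,360,46,20)]
ov("top",it,"pics/ovt1.png",[(204,233),(375,234),(316,175),(250,173),(150,209)])
ov("scene",it,"pics/ovs1.png",[(371,219),(204,181),(236,236),(308,256),(430,256)])
E
```

```text
(no output)
```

View pics/ovt1.png

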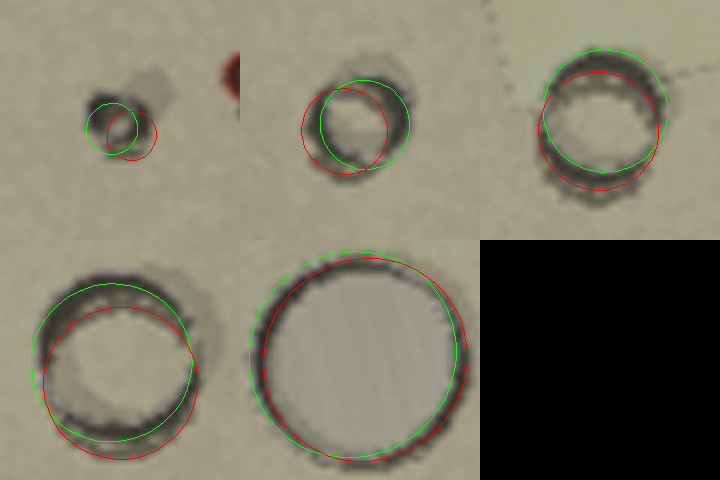

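View pics/ovs1.png

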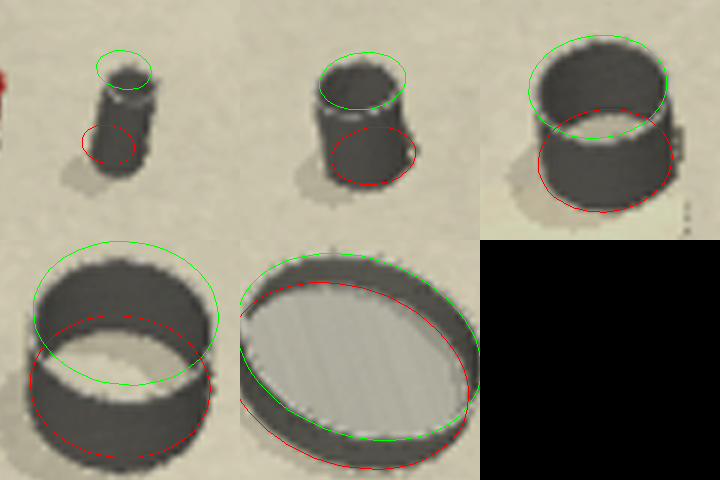

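Sizes match: round22 steel at top (204,233) (the red one at (227,228) stays), round38 (375,234), round54 (316,175), round70 (250,173), tin (150,209). Going over to round22 first and refining with the wrist camera.

```bash
cat > plan.py <<'E'
from h import *
import json,os
def cmd(): return json.load(open("cmd.json")) if os.path.exists("cmd.json") else [293.13,-580.166,202.813,-1.1031]
def rel(c,t):
    # tool axes at yaw c3 : x=(cos,sin,0) y=(sin,-cos,0) z=(0,0,-1)
    d=np.array(t[:3])-np.array(c[:3]);C,S=np.cos(c[3]),np.sin(c[3])
    return [(C*d[0]+S*d[1])/1e3,(S*d[0]-C*d[1])/1e3,-d[2]/1e3,0,0,-(t[3]-c[3])]
def plan(pts,hold=2):
    """pts: list of (x,y,z,yaw,nrows,polar?)"""
    c=cmd();rows=[];p=list(c)
    for (x,y,z,w,n,pol) in pts:
        for i in range(1,n+1):
            s=i/n
            if pol:
                a0,a1=np.arctan2(p[1],p[0]),np.arctan2(y,x);r0,r1=np.hypot(*p[:2]),np.hypot(x,y)
                a=a0+(a1-a0)*s;r=r0+(r1-r0)*s;q=[r*np.cos(a),r*np.sin(a)]
            else: q=[p[0]+(x-p[0])*s,p[1]+(y-p[1])*s]
            q+=[p[2]+(z-p[2])*s,p[3]+(w-p[3])*s]
            rows.append([round(float(v),4 if k<3 else 3)+0. for k,v in enumerate(rel(c,q))])
        p=[x,y,z,w]
    rows+=[rows[-1]]*hold
    print(len(rows));print(json.dumps([[ [int(v) if v==int(v) else v for v in r] for r in rows]]).replace(" ",""))
    # commanded pose after
    r=rows[-1];C,S=np.cos(c[3]),np.sin(c[3])
    json.dump([c[0]+1e3*(C*r[0]+S*r[1]),c[1]+1e3*(S*r[0]-C*r[1]),c[2]-1e3*r[2],c[3]-r[5]],open("cmd.json","w"))
E
python3 - <<'E'
from plan import *
plan([(456,215,150,0,16,1)],2)
E
```

```text
18
[[[-0.0121,-0.0617,0.0033,0,0,-0.069],[-0.03,-0.1211,0.0066,0,0,-0.138],[-0.0533,-0.1777,0.0099,0,0,-0.207],[-0.0816,-0.2309,0.0132,0,0,-0.276],[-0.1146,-0.2804,0.0165,0,0,-0.345],[-0.1517,-0.3256,0.0198,0,0,-0.414],[-0.1925,-0.3664,0.0231,0,0,-0.483],[-0.2365,-0.4024,0.0264,0,0,-0.552],[-0.2831,-0.4334,0.0297,0,0,-0.62],[-0.3317,-0.4593,0.033,0,0,-0.689],[-0.3819,-0.4798,0.0363,0,0,-0.758],[-0.433,-0.4951,0.0396,0,0,-0.827],[-0.4846,-0.505,0.0429,0,0,-0.896],[-0.536,-0.5097,0.0462,0,0,-0.965],[-0.5867,-0.5093,0.0495,0,0,-1.034],[-0.6363,-0.5039,0.0528,0,0,-1.103],[-0.6363,-0.5039,0.0528,0,0,-1.103],[-0.6363,-0.5039,0.0528,0,0,-1.103]]]
```

Call:
move_arm:
  moves:
    - [[-0.012,-0.061,0.003,0,0,-0.07],[-0.03,-0.121,0.007,0,0,-0.14],[-0.053,-0.177,0.01,0,0,-0.21],[-0.082,-0.231,0.013,0,0,-0.28],[-0.115,-0.28,0.016,0,0,-0.345],[-0.152,-0.326,0.02,0,0,-0.415],[-0.192,-0.366,0.023,0,0,-0.48],[-0.236,-0.402,0.026,0,0,-0.55],[-0.283,-0.433,0.03,0,0,-0.62],[-0.332,-0.459,0.033,0,0,-0.69],[-0.382,-0.48,0.036,0,0,-0.76],[-0.433,-0.495,0.04,0,0,-0.83],[-0.485,-0.505,0.043,0,0,-0.9],[-0.536,-0.51,0.046,0,0,-0.965],[-0.587,-0.509,0.05,0,0,-1.034],[-0.6363,-0.5039,0.0528,0,0,-1.103],[-0.6363,-0.5039,0.0528,0,0,-1.103],[-0.6363,-0.5039,0.0528,0,0,-1.103]]
  jaw: 1

```text
clock: 3.35
eef_pos: [456.5, 214.5, 150.2]
tool_rot: [3.141, -0.001, -0.001]
force: [0.0, 0.1, -0.5]
width: 85.6
```

```bash
python3 - <<'E'
from plan import *
c=cam("wrist");s=ctrl.read_state();print(s["clock"],s["eef_pos"].round(1),s["tool_rot"].round(4),s["qpos"].round(2))
im=cv2.convertScaleAbs(c[0],alpha=1.3)
circ(c,(456,215),11,45,im);circ(c,(456,215),11,0,im,(0,0,255))
cv2.imwrite("pics/w1.png",im)
E
```

```text
3.4 [456.8 213.8 150.1] [ 3.1408e+00 -6.0000e-04 -2.1000e-03] [-0.32  0.51 -0.25  1.97  0.19  0.69 -0.69]
```

View pics/w1.png

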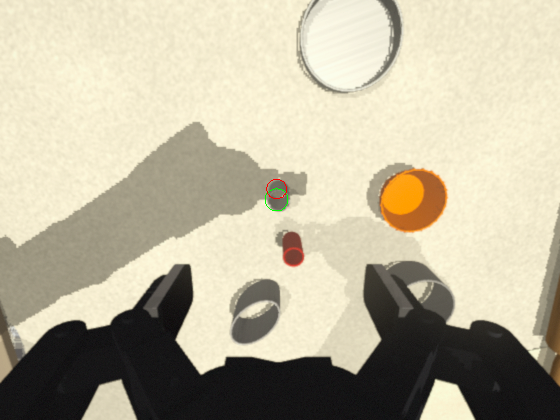

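```bash
python3 - <<'E'
from plan import *
c=cam("wrist");k=8
im=cv2.resize(cv2.convertScaleAbs(c[0],alpha=1.3),None,fx=k,fy=k,interpolation=cv2.INTER_CUBIC)
circ(c,(456,215),11.,45,im,k=k);circ(c,(456,215),11,0,im,(0,0,255),k=k)
a=im[165*k:225*k,240*k:320*k]
k=4
im=cv2.resize(c[0],None,fx=k,fy=k,interpolation=cv2.INTER_CUBIC)
t=(528,353)
circ(c,t,46,20,im,k=k);circ(c,t,46,0,im,(0,0,255),k=k)
b=im[0:110*k,280*k:420*k]
cv2.imwrite("pics/w2.png",a);cv2.imwrite("pics/w3.png",b)
E
```

```text
(no output)
```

View pics/w2.png

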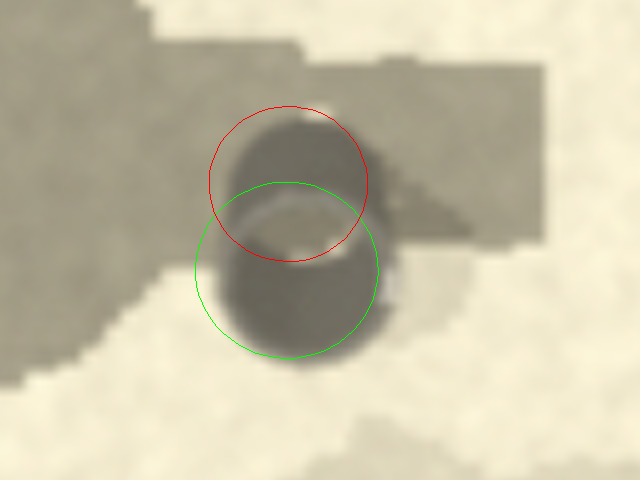

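View pics/w3.png

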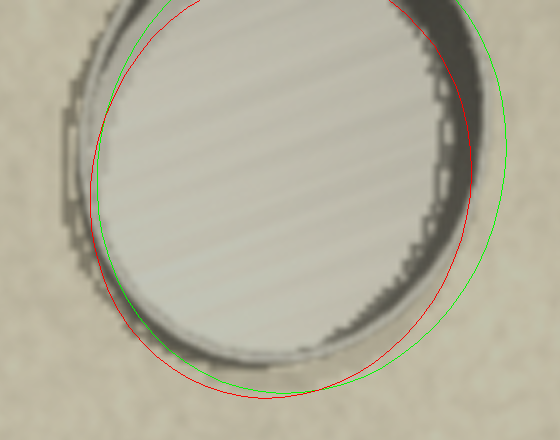

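```bash
python3 - <<'E'
from plan import *
plan([(458,214,60,0,3,0),(458,214,22.8,0,3,0)],1)
E
```

```text
7
[[[0.0006,0.0003,0.03,0,0,0],[0.0013,0.0006,0.06,0,0,0],[0.0019,0.001,0.09,0,0,0],[0.0019,0.001,0.1024,0,0,0],[0.0019,0.001,0.1148,0,0,0],[0.0019,0.001,0.1272,0,0,0],[0.0019,0.001,0.1272,0,0,0]]]
```

Call:
move_arm:
  moves:
    - [[0.001,0,0.03,0,0,0],[0.002,0.001,0.06,0,0,0],[0.002,0.001,0.09,0,0,0],[0.002,0.001,0.11,0,0,0],[0.002,0.001,0.12,0,0,0],[0.002,0.001,0.1272,0,0,0],[0.002,0.001,0.1272,0,0,0]]
  jaw: 1

```text
clock: 4.32
eef_pos: [458.3, 213.8, 22.9]
tool_rot: [3.142, -0.0, -0.001]
force: [0.0, 0.7, 0.0]
width: 85.4
```

Call:
move_arm:
  moves:
    - [[0,0,0,0,0,0],[0,0,0,0,0,0],[0,0,0,0,0,0],[0,0,0,0,0,0],[0,0,0,0,0,0],[0,0,0,0,0,0]]
  jaw: 0

```text
clock: 5.08
eef_pos: [458.0, 214.0, 22.8]
tool_rot: [-3.142, -0.0, -0.0]
force: [0.8, 0.6, -0.2]
width: -0.3
```

```bash
python3 - <<'E'
from plan import *
for n in("wrist","scene"):
    c=cam(n);im=c[0] if n=="wrist" else cv2.resize(c[0][130:300,300:480],None,fx=3,fy=3,interpolation=cv2.INTER_CUBIC)
    cv2.imwrite(f"pics/{n}4.png",cv2.convertScaleAbs(im,alpha=1.4))
E
```

```text
(no output)
```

View pics/wrist4.png

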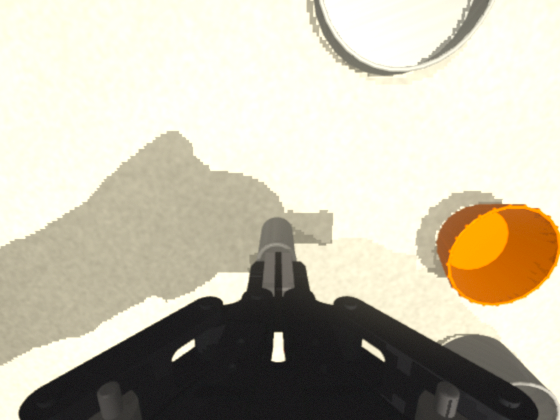

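View pics/scene4.png

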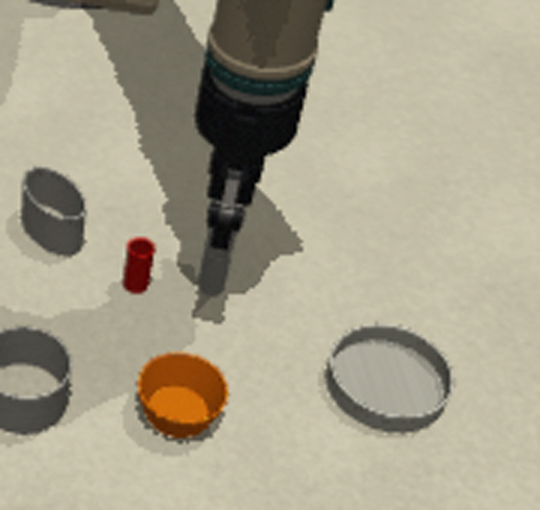

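```bash
python3 - <<'E'
from plan import *
c=cam("wrist");k=5
im=cv2.resize(cv2.convertScaleAbs(c[0],alpha=1.3),None,fx=k,fy=k,interpolation=cv2.INTER_CUBIC)
for p,cl in(((458,214),(0,255,0)),((458,232),(255,0,0))):
    circ(c,p,11.,45,im,cl,k=k);circ(c,p,11,0,im,cl,k=k)
u=w2p(c,[ctrl.read_state()["eef_pos"]])[0];print(u);cv2.circle(im,tuple(np.int32(u*k)),5,(0,0,255),2)
cv2.imwrite("pics/w5.png",im[190*k:310*k,200*k:360*k])
E
```

```text
[276.20864274 245.30984292]
```

View pics/w5.png

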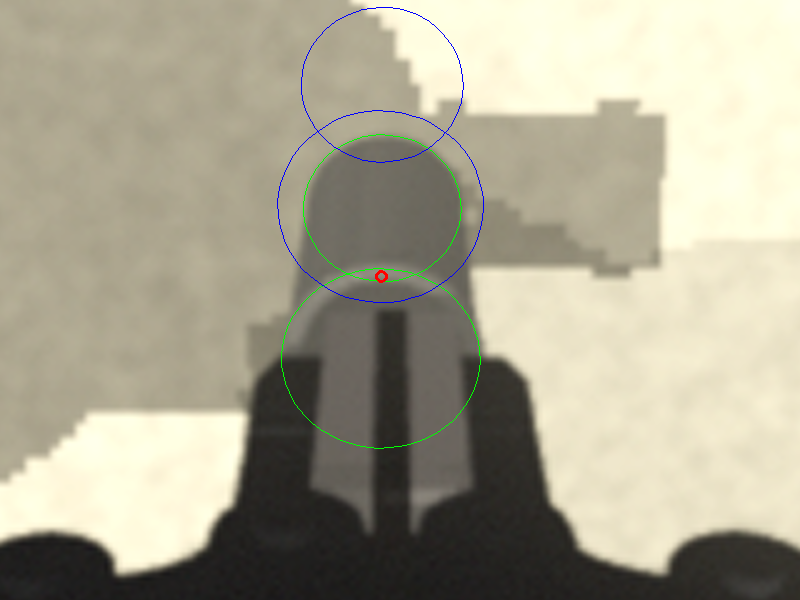

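```bash
python3 - <<'E'
from plan import *
c=cam("scene");k=10
im=cv2.resize(cv2.convertScaleAbs(c[0],alpha=1.8),None,fx=k,fy=k,interpolation=cv2.INTER_CUBIC)
circ(c,(458,214),11.,45,im,k=k);circ(c,(458,214),11,0,im,k=k)
for z in(23,42,62,98):
    u=w2p(c,[458,214,z])[0];print(z,u);cv2.circle(im,tuple(np.int32(u*k)),4,(0,0,255),2)
cv2.imwrite("pics/s5.png",im[175*k:235*k,340*k:410*k])
E
```

```text
23 [371.09762561 218.95338976]
42 [372.22630529 213.64868079]
62 [373.44410657 207.92510702]
98 [375.71673888 197.24390732]
```

View pics/s5.png

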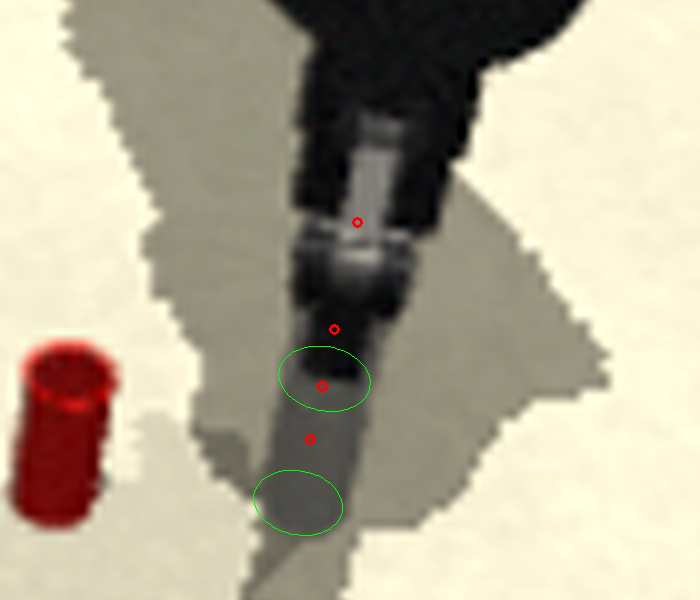

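Call:
move_arm:
  moves:
    - [[0,0,-0.03,0,0,0],[0,0,-0.06,0,0,0],[0,0,-0.06,0,0,0]]
  jaw: 0

```text
clock: 5.65
eef_pos: [459.5, 214.8, 84.6]
tool_rot: [-3.139, -0.004, -0.0]
force: [0.8, 0.4, -1.3]
width: -0.2
```

```bash
python3 - <<'E'
from plan import *
c0=cmd();c0[2]+=60;json.dump(c0,open("cmd.json","w"))
c=cam("wrist");k=5
im=cv2.resize(cv2.convertScaleAbs(c[0],alpha=1.3),None,fx=k,fy=k,interpolation=cv2.INTER_CUBIC)
u=w2p(c,[ctrl.read_state()["eef_pos"]])[0];print(u);cv2.circle(im,tuple(np.int32(u*k)),5,(0,0,255),2)
a=im[190*k:310*k,200*k:360*k]
c=cam("scene")
im=cv2.resize(cv2.convertScaleAbs(c[0],alpha=1.8),None,fx=10,fy=10,interpolation=cv2.INTER_CUBIC)
b=im[1600:2350,3400:4100];u=w2p(c,[ctrl.read_state()["eef_pos"]])[0];cv2.circle(b,tuple(np.int32(u*10-[3400,1600])),5,(0,0,255),2)
cv2.imwrite("pics/w6.png",a);cv2.imwrite("pics/s6.png",b[:600])
E
```

```text
[274.87209765 245.47636822]
```

View pics/w6.png

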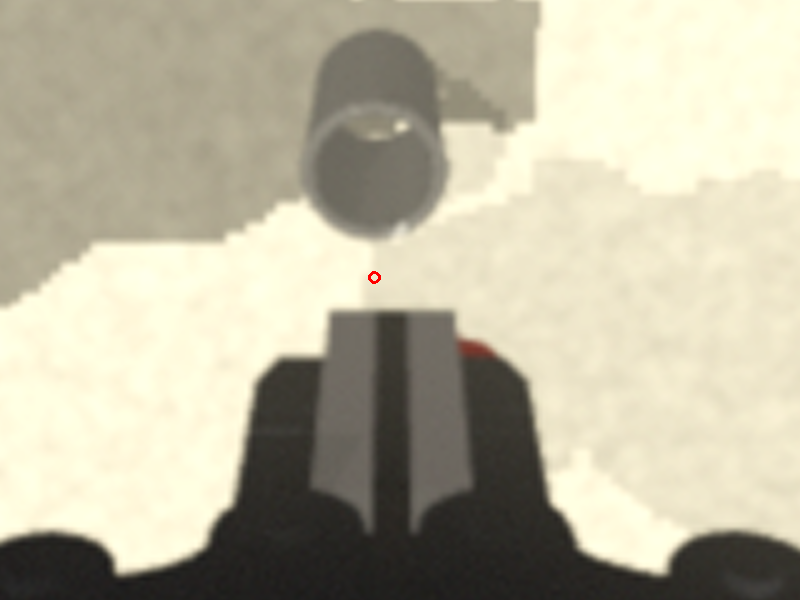

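View pics/s6.png

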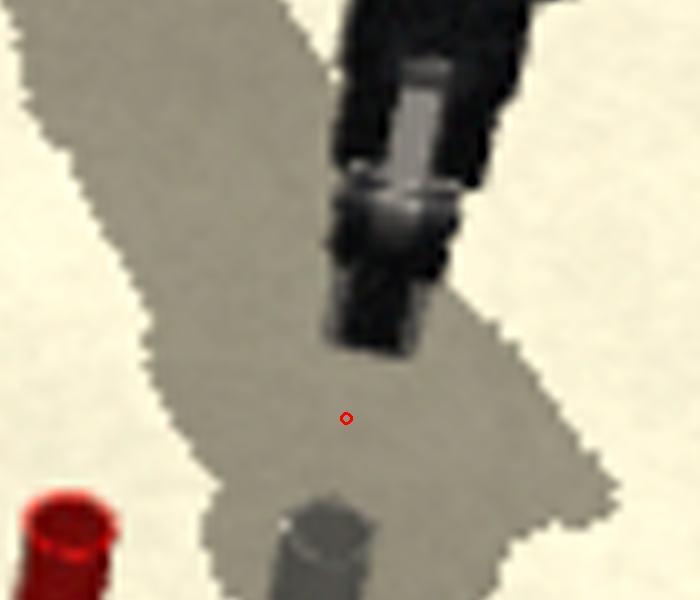

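```bash
python3 - <<'E'
from plan import *
p=np.array(cmd()[:3]);print(p)
cs=cam("scene");cw=cam("wrist")
for dz in(0,19,25,30,35):
  for x in(0,6.5):
    P=[p+[x,11,dz],p+[x,-11,dz]]
    print(dz,x,(w2p(cs,P)*10-[3400,1600]).round(0).tolist(),((w2p(cw,[p+[-6.5,11,dz],p+[6.5,11,dz]])-[200,190])*5).round(0).tolist())
E
```

```text
[457.95179294 213.97490239  82.813     ]
0 0 [[394.0, 427.0], [301.0, 409.0]] [[332.0, 194.0], [438.0, 194.0]]
0 6.5 [[390.0, 446.0], [297.0, 427.0]] [[332.0, 194.0], [438.0, 194.0]]
19 0 [[407.0, 370.0], [313.0, 351.0]] [[325.0, 256.0], [443.0, 256.0]]
19 6.5 [[403.0, 389.0], [309.0, 370.0]] [[325.0, 256.0], [443.0, 256.0]]
25 0 [[411.0, 352.0], [316.0, 333.0]] [[323.0, 279.0], [445.0, 279.0]]
25 6.5 [[407.0, 370.0], [312.0, 352.0]] [[323.0, 279.0], [445.0, 279.0]]
30 0 [[414.0, 336.0], [320.0, 318.0]] [[321.0, 299.0], [447.0, 299.0]]
30 6.5 [[410.0, 355.0], [315.0, 336.0]] [[321.0, 299.0], [447.0, 299.0]]
35 0 [[418.0, 321.0], [323.0, 302.0]] [[318.0, 321.0], [449.0, 321.0]]
35 6.5 [[414.0, 339.0], [319.0, 321.0]] [[318.0, 321.0], [449.0, 321.0]]
```

The fingers closed above the ring: both cameras show the actual pad tips about 30 mm short of the reported TCP. The ring hasn't moved. I'm retrying about 29 mm lower, measured by real tips.

```bash
python3 - <<'E'
from plan import *
plan([(458,214,-5.2,0,5,0)],1)
E
```

```text
6
[[[0,0,0.0176,0,0,0],[0,0,0.0352,0,0,0],[0,0,0.0528,0,0,0],[0,0,0.0704,0,0,0],[0,0,0.088,0,0,0],[0,0,0.088,0,0,0]]]
```

Call:
move_arm:
  moves:
    - [[0,0,0,0,0,0],[0,0,0,0,0,0],[0,0,0.02,0,0,0],[0,0,0.04,0,0,0],[0,0,0.06,0,0,0],[0,0,0.075,0,0,0],[0,0,0.083,0,0,0],[0,0,0.088,0,0,0],[0,0,0.088,0,0,0]]
  jaw: 0.6

```text
clock: 6.98
eef_pos: [458.0, 214.0, -5.2]
tool_rot: [3.142, -0.0, 0.0]
force: [0.1, 0.3, -0.6]
width: 51.2
```

```bash
python3 - <<'E'
from plan import *
print(cmd())
c=cam("wrist");cv2.imwrite("pics/w7.png",cv2.convertScaleAbs(c[0],alpha=1.3)[100:400])
c=cam("scene")
im=cv2.resize(cv2.convertScaleAbs(c[0],alpha=1.8),None,fx=8,fy=8,interpolation=cv2.INTER_CUBIC)
cv2.imwrite("pics/s7.png",im[165*8:235*8,330*8:420*8])
E
```

```text
[457.95179293981585, 213.9749023891203, -5.187000000000026, -9.999999999998899e-05]
```

View pics/w7.png

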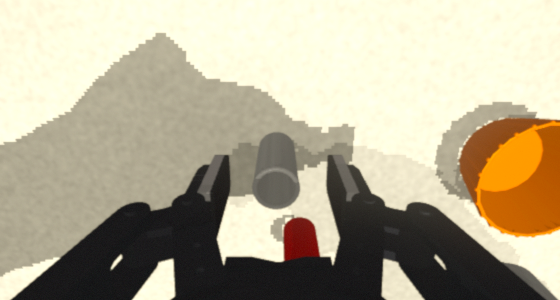

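View pics/s7.png

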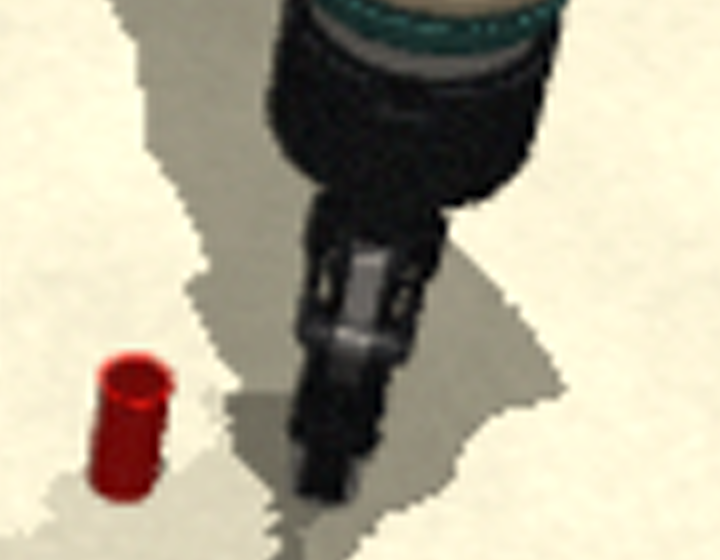

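Tips now straddle the ring. Closing and lifting.

Call:
move_arm:
  moves:
    - [[0,0,0,0,0,0],[0,0,0,0,0,0],[0,0,0,0,0,0],[0,0,0,0,0,0],[0,0,-0.01,0,0,0],[0,0,-0.04,0,0,0],[0,0,-0.08,0,0,0],[0,0,-0.08,0,0,0]]
  jaw: 0

```text
clock: 8.07
eef_pos: [460.0, 215.0, 77.7]
tool_rot: [-3.139, -0.005, -0.0]
force: [0.3, -0.0, -0.3]
width: 19.6
```

```bash
python3 - <<'E'
from plan import *
c0=cmd();c0[2]+=80;json.dump(c0,open("cmd.json","w"))
c=cam("wrist");k=5
im=cv2.resize(cv2.convertScaleAbs(c[0],alpha=1.3),None,fx=k,fy=k,interpolation=cv2.INTER_CUBIC)
for dy in (0,):
  circ(c,(458,214+dy),11,80+45,im,k=k);circ(c,(458,214+dy),11,80,im,(0,0,255),k=k)
cv2.imwrite("pics/w8.png",im[190*k:310*k,200*k:360*k])
cv2.imwrite("pics/w8b.png",c[0])
E
```

```text
(no output)
```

View pics/w8.png

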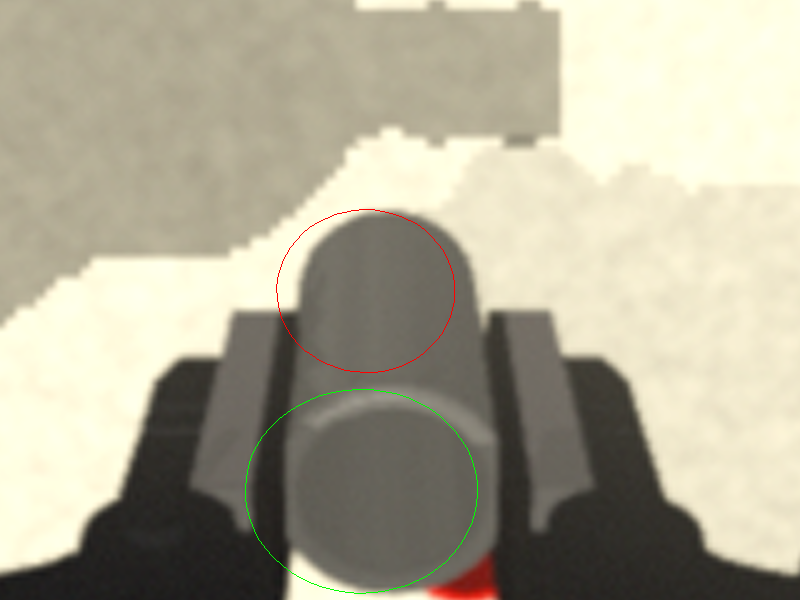

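View pics/w8b.png

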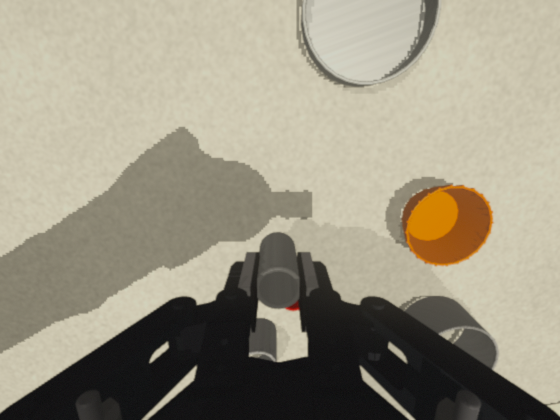

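```bash
python3 - <<'E'
from plan import *
plan([(523,300,105,0,4,0)],3)
E
```

```text
7
[[[0.0163,-0.0215,-0.0075,0,0,0],[0.0325,-0.043,-0.0151,0,0,0],[0.0488,-0.0645,-0.0226,0,0,0],[0.065,-0.086,-0.0302,0,0,0],[0.065,-0.086,-0.0302,0,0,0],[0.065,-0.086,-0.0302,0,0,0],[0.065,-0.086,-0.0302,0,0,0]]]
```

Call:
move_arm:
  moves:
    - [[0.01,-0.015,-0.01,0,0,0],[0.03,-0.04,-0.02,0,0,0],[0.05,-0.066,-0.03,0,0,0],[0.06,-0.08,-0.03,0,0,0],[0.065,-0.086,-0.0302,0,0,0],[0.065,-0.086,-0.0302,0,0,0],[0.065,-0.086,-0.0302,0,0,0]]
  jaw: 0

```text
clock: 9.0
eef_pos: [522.2, 298.8, 104.5]
tool_rot: [3.14, 0.001, -0.0]
force: [0.5, -0.2, -0.1]
width: 19.9
```

```bash
python3 - <<'E'
from plan import *
print(cmd());print(ctrl.read_state()["eef_pos"],ctrl.read_state()["tool_rot"])
c=cam("wrist");k=2
im=cv2.resize(c[0],None,fx=k,fy=k,interpolation=cv2.INTER_CUBIC)
t=(523,359)
circ(c,t,46,20,im,k=k);circ(c,t,46,0,im,(0,0,255),k=k)
cv2.imwrite("pics/w9.png",im[0:300*k,80*k:480*k])
E
```

```text
[522.9603926148015, 299.96840195913114, 105.01299999999998, -9.999999999998899e-05]
[522.21303476 298.78728073 104.45170297] [ 3.14010140e+00  1.44538977e-03 -4.99524090e-04]
```

View pics/w9.png

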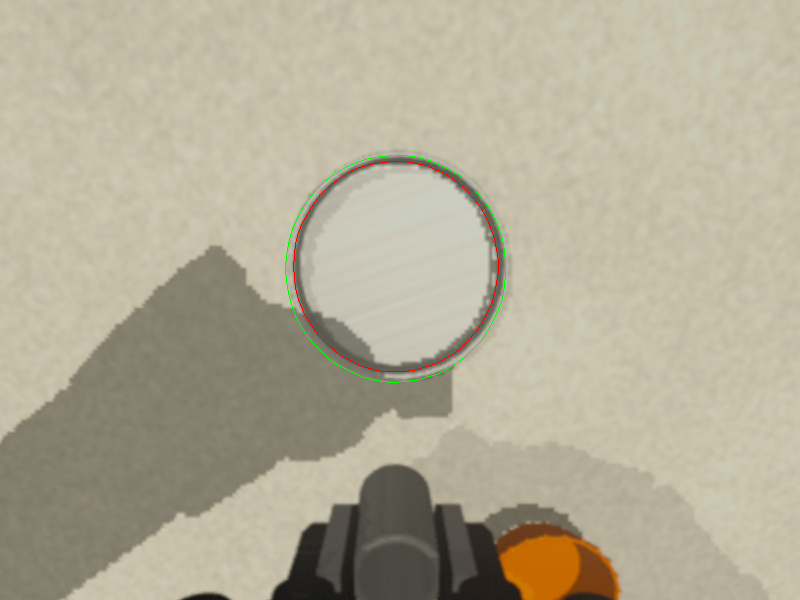

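Call:
move_arm:
  moves:
    - [[0,-0.02,0,0,0,0],[0.0005,-0.045,0.02,0,0,0],[0.0005,-0.0595,0.05,0,0,0],[0.0005,-0.0595,0.08,0,0,0],[0.0005,-0.0595,0.095,0,0,0],[0.0005,-0.0595,0.103,0,0,0],[0.0005,-0.0595,0.1075,0,0,0],[0.0005,-0.0595,0.1075,0,0,0]]
  jaw: 0

```text
clock: 10.05
eef_pos: [524.0, 359.7, -1.9]
tool_rot: [-3.141, -0.001, -0.0]
force: [-0.2, -0.3, -0.3]
width: 19.9
```

```bash
python3 - <<'E'
from plan import *
c0=cmd();c0[0]+=.5;c0[1]+=59.5;c0[2]-=107.5;json.dump(c0,open("cmd.json","w"));print(c0)
s=ctrl.read_state();print(s["eef_pos"],s["force"])
c=cam("wrist");k=3
im=cv2.resize(cv2.convertScaleAbs(c[0],alpha=1.2),None,fx=k,fy=k,interpolation=cv2.INTER_CUBIC)
t=(523.5,359.5)
circ(c,t,46,20,im,k=k);circ(c,t,11,47,im,(255,0,0),k=k);circ(c,t,11,2,im,(0,0,255),k=k)
cv2.imwrite("pics/w10.png",im[130*k:330*k,150*k:410*k])
E
```

```text
[523.4603926148015, 359.46840195913114, -2.487000000000023, -9.999999999998899e-05]
[523.96723929 359.68480213  -1.91297547] [-0.15159672 -0.32188404 -0.27858231]
```

View pics/w10.png

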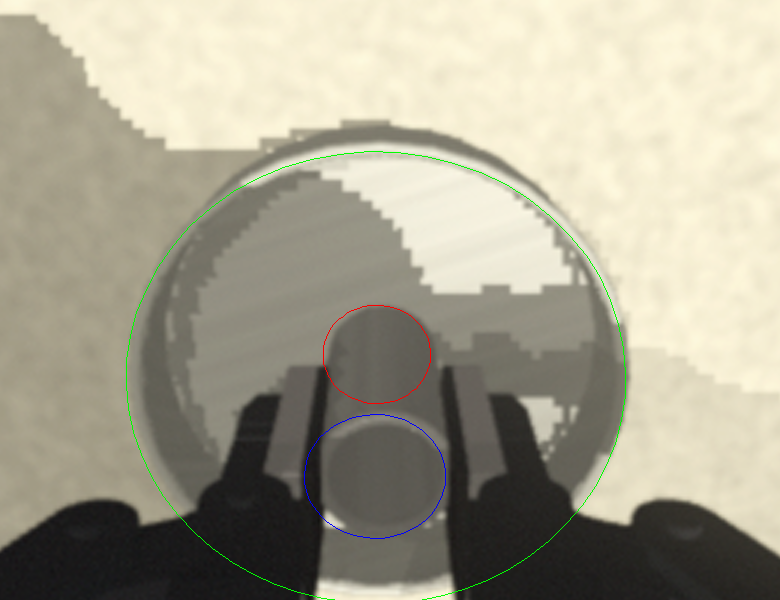

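Call:
move_arm:
  moves:
    - [[0,0,0,0,0,0],[0,0,0,0,0,0],[0,0,0,0,0,0],[0,0,-0.02,0,0,0],[0,0.01,-0.06,0,0,0],[0,0.03,-0.1,0,0,0],[0,0.05,-0.13,0,0,0],[0,0.06,-0.15,0,0,0],[0,0.06,-0.15,0,0,0],[0,0.06,-0.15,0,0,0]]
  jaw: 0.5

```text
clock: 11.35
eef_pos: [522.7, 300.1, 146.8]
tool_rot: [-3.142, 0.001, 0.001]
force: [0.1, 0.8, -0.3]
width: 43.0
```

```bash
python3 - <<'E'
from plan import *
c0=cmd();c0[1]-=60;c0[2]+=150;json.dump(c0,open("cmd.json","w"));print(c0)
s=ctrl.read_state();print(s["eef_pos"],s["force"])
c=cam("wrist");k=4
im=cv2.resize(c[0],None,fx=k,fy=k,interpolation=cv2.INTER_CUBIC)
t=(523.5,359.5)
circ(c,t,46,20,im,k=k);circ(c,t,11,47,im,(255,0,0),k=k);circ(c,t,11,2,im,(0,0,255),k=k)
u=w2p(c,[*t,20])[0].astype(int);print(u)
cv2.imwrite("pics/w11.png",im[max(0,u[1]-70)*k:(u[1]+70)*k,(u[0]-80)*k:(u[0]+80)*k])
E
```

```text
[523.4603926148015, 299.46840195913114, 147.51299999999998, -9.999999999998899e-05]
[522.73253469 300.13775902 146.75591283] [ 0.09305576  0.75164051 -0.31257509]
[277 135]
```

View pics/w11.png

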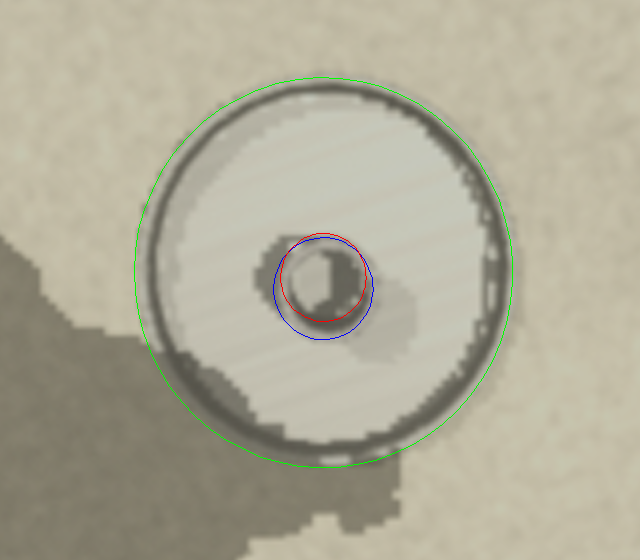

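```bash
python3 - <<'E'
from plan import *
plan([(444,-233,147.5,0,11,1)],3)
E
```

```text
14
[[[0.0167,0.0527,0,0,0,0],[0.0282,0.106,0,0,0,0],[0.0346,0.1593,0,0,0,0],[0.0359,0.2121,0,0,0,0],[0.0323,0.264,0,0,0,0],[0.024,0.3145,0,0,0,0],[0.0112,0.3632,0,0,0,0],[-0.0059,0.4096,0,0,0,0],[-0.0269,0.4536,0,0,0,0],[-0.0515,0.4946,0,0,0,0],[-0.0794,0.5325,0,0,0,0],[-0.0794,0.5325,0,0,0,0],[-0.0794,0.5325,0,0,0,0],[-0.0794,0.5325,0,0,0,0]]]
```

Call:
move_arm:
  moves:
    - [[0.017,0.053,0,0,0,0],[0.028,0.106,0,0,0,0],[0.035,0.159,0,0,0,0],[0.036,0.212,0,0,0,0],[0.032,0.264,0,0,0,0],[0.024,0.314,0,0,0,0],[0.011,0.363,0,0,0,0],[-0.006,0.41,0,0,0,0],[-0.027,0.454,0,0,0,0],[-0.051,0.495,0,0,0,0],[-0.07,0.52,0,0,0,0],[-0.0794,0.5325,0,0,0,0],[-0.0794,0.5325,0,0,0,0],[-0.0794,0.5325,0,0,0,0],[-0.0794,0.5325,0,0,0,0]]
  jaw: 0.85

```text
clock: 13.28
eef_pos: [445.2, -231.6, 147.5]
tool_rot: [-3.141, -0.001, 0.003]
force: [-0.2, -0.9, -0.9]
width: 72.6
```

```bash
cat > look.py <<'E'
from plan import *
def look(fn,items,ctr,k=4,hw=80,hh=70,al=1.2):
    s=ctrl.read_state();print(s["clock"],s["eef_pos"].round(1),s["tool_rot"].round(3),"cmd",np.round(cmd(),1))
    c=cam("wrist")
    im=cv2.resize(cv2.convertScaleAbs(c[0],alpha=al),None,fx=k,fy=k,interpolation=cv2.INTER_CUBIC)
    for i,(x,y,r,z) in enumerate(items): circ(c,(x,y),r,z,im,[(0,255,0),(0,0,255),(255,0,0),(255,0,255)][i%4],k=k)
    u=w2p(c,ctr)[0].astype(int)
    m=np.abs(w2p(c,np.array(ctr)+[[1,0,0],[0,1,0]])-w2p(c,ctr))*k;print("px per mm",m.round(1).tolist())
    cv2.imwrite(fn,im[max(0,u[1]-hh)*k:(u[1]+hh)*k,max(0,u[0]-hw)*k:(u[0]+hw)*k])
def adv(dx=0,dy=0,dz=0,dw=0):
    c=cmd();c[0]+=dx;c[1]+=dy;c[2]+=dz;c[3]+=dw;json.dump(c,open("cmd.json","w"))
E
python3 -c "
from look import *
look('pics/w12.png',[(444,-233,19,45),(444,-233,19,0)],(444,-233,20),k=6,hw=60,hh=50)"
```

```text
13.275 [ 445.2 -231.6  147.5] [-3.141e+00 -1.000e-03  3.000e-03] cmd [ 444.  -233.   147.5   -0. ]
px per mm [[5.8, 0.0], [0.0, 5.6]]
```

View pics/w12.png

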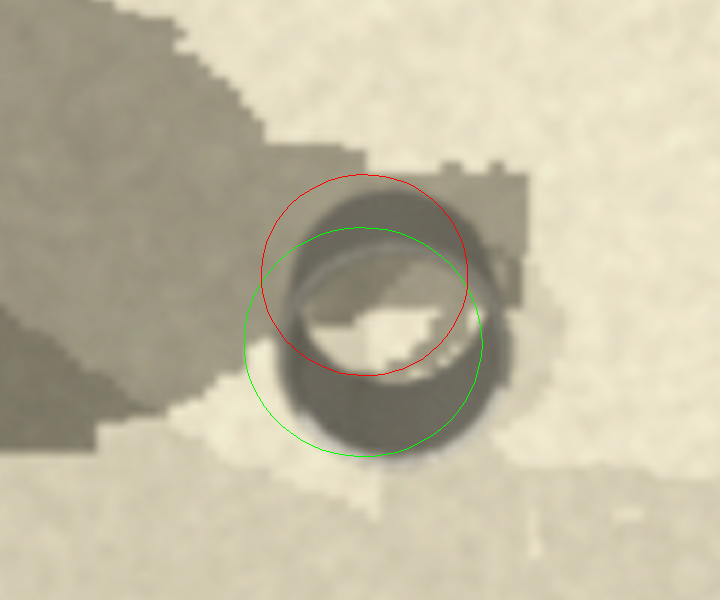

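Call:
move_arm:
  moves:
    - [[0.002,0.001,0.04,0,0,0],[0.005,0.002,0.08,0,0,0],[0.005,0.002,0.115,0,0,0],[0.005,0.002,0.14,0,0,0],[0.005,0.002,0.15,0,0,0],[0.005,0.002,0.1545,0,0,0],[0.005,0.002,0.1545,0,0,0]]
  jaw: 0.8

```text
clock: 14.2
eef_pos: [449.7, -235.1, -6.5]
tool_rot: [3.141, -0.001, 0.0]
force: [-0.1, -0.0, -0.6]
width: 68.4
```

```bash
python3 -c "
from look import *
adv(5,-2,-154.5)
look('pics/w13.png',[(449,-235,19,45),(449,-235,19,0)],(449,-235,40),k=4,hw=90,hh=70)"
```

```text
14.2 [ 449.7 -235.1   -6.5] [ 3.141e+00 -1.000e-03  0.000e+00] cmd [ 449. -235.   -7.   -0.]
px per mm [[8.4, 0.0], [0.0, 7.4]]
```

View pics/w13.png

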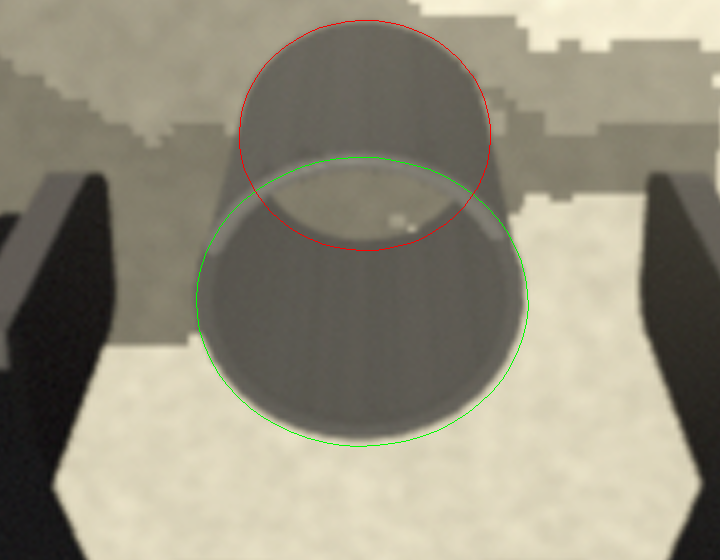

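Call:
move_arm:
  moves:
    - [[0,0,0,0,0,0],[0,0,0,0,0,0],[0,0,0,0,0,0],[0,0,0,0,0,0],[0,0,-0.01,0,0,0],[0,0,-0.04,0,0,0],[0,0,-0.08,0,0,0],[0,0,-0.11,0,0,0],[0,0,-0.12,0,0,0]]
  jaw: 0

```text
clock: 15.38
eef_pos: [450.1, -235.6, 115.2]
tool_rot: [3.14, -0.003, -0.0]
force: [0.3, 0.6, 0.5]
width: 36.1
```

```bash
python3 -c "
from look import *
adv(0,0,120)
look('pics/w14.png',[(449,-235,19,165),(449,-235,19,120)],(449,-235,160),k=4,hw=90,hh=70)
plan([(525,310,113,0,13,1)],3)"
```

```text
15.375 [ 450.1 -235.6  115.2] [ 3.14e+00 -3.00e-03 -0.00e+00] cmd [ 449. -235.  113.   -0.]
px per mm [[8.3, 0.0], [0.0, 7.3]]
16
[[[0.0242,-0.0326,0,0,0,0],[0.0461,-0.0677,0,0,0,0],[0.0653,-0.1049,0,0,0,0],[0.0817,-0.1441,0,0,0,0],[0.0951,-0.1851,0,0,0,0],[0.1052,-0.2276,0,0,0,0],[0.112,-0.2714,0,0,0,0],[0.1153,-0.3162,0,0,0,0],[0.1149,-0.3617,0,0,0,0],[0.1109,-0.4076,0,0,0,0],[0.1031,-0.4537,0,0,0,0],[0.0914,-0.4996,0,0,0,0],[0.0759,-0.545,0,0,0,0],[0.0759,-0.545,0,0,0,0],[0.0759,-0.545,0,0,0,0],[0.0759,-0.545,0,0,0,0]]]
```

View pics/w14.png

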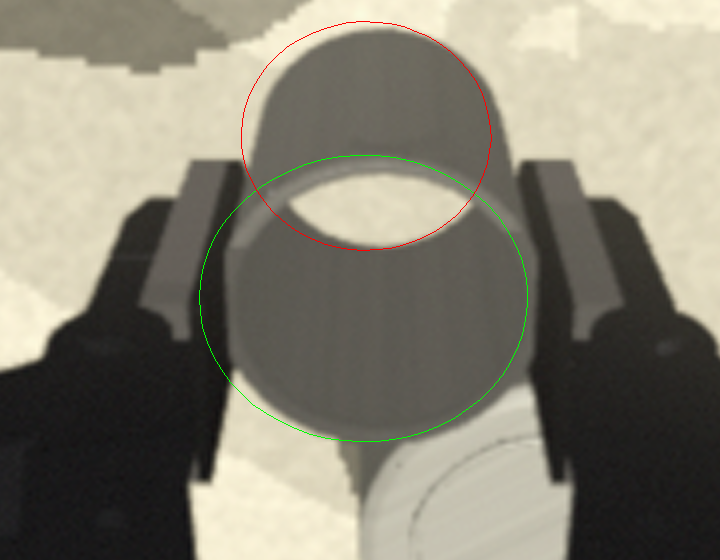

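Call:
move_arm:
  moves:
    - [[0.024,-0.033,0,0,0,0],[0.046,-0.068,0,0,0,0],[0.065,-0.105,0,0,0,0],[0.082,-0.144,0,0,0,0],[0.095,-0.185,0,0,0,0],[0.105,-0.228,0,0,0,0],[0.112,-0.271,0,0,0,0],[0.115,-0.316,0,0,0,0],[0.115,-0.362,0,0,0,0],[0.111,-0.408,0,0,0,0],[0.103,-0.454,0,0,0,0],[0.091,-0.5,0,0,0,0],[0.08,-0.53,0,0,0,0],[0.0759,-0.545,0,0,0,0],[0.0759,-0.545,0,0,0,0],[0.0759,-0.545,0,0,0,0],[0.0759,-0.545,0,0,0,0]]
  jaw: 0

```text
clock: 17.55
eef_pos: [525.9, 307.9, 112.9]
tool_rot: [3.14, -0.0, -0.003]
force: [0.6, 0.4, 0.7]
width: 36.0
```

```bash
python3 -c "
from look import *
look('pics/w15.png',[(524.5,360,46,20),(525,360,11,47),(525,360,11,2)],(525,350,40),k=4,hw=90,hh=75,al=1.)"
```

```text
17.55 [525.9 307.9 112.9] [ 3.14e+00 -0.00e+00 -3.00e-03] cmd [525. 310. 113.  -0.]
px per mm [[4.9, 0.0], [0.0, 4.9]]
```

View pics/w15.png

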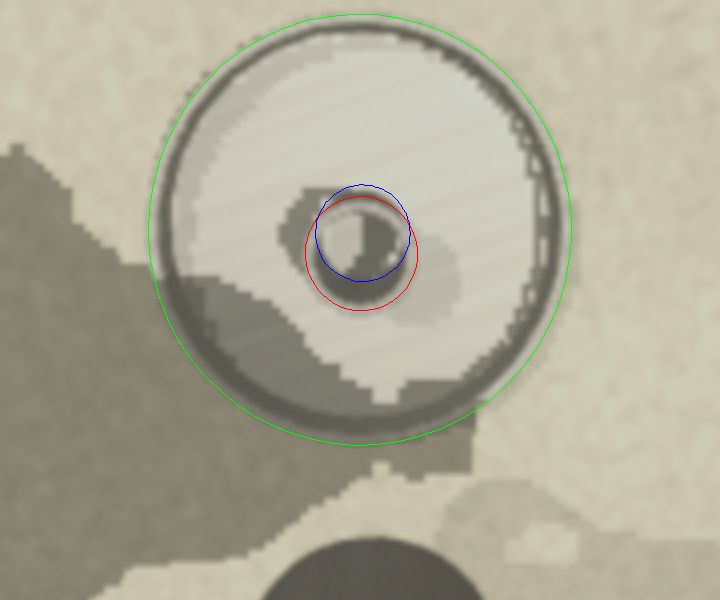

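Call:
move_arm:
  moves:
    - [[0,-0.02,0,0,0,0],[-0.001,-0.04,0.02,0,0,0],[-0.001,-0.05,0.04,0,0,0],[-0.001,-0.05,0.055,0,0,0],[-0.001,-0.05,0.06,0,0,0],[-0.001,-0.05,0.06,0,0,0],[-0.001,-0.05,0.06,0,0,0]]
  jaw: 0

```text
clock: 18.48
eef_pos: [524.7, 359.7, 53.7]
tool_rot: [-3.141, -0.001, -0.001]
force: [0.8, -0.2, -0.8]
width: 35.8
```

```bash
python3 -c "
from look import *
adv(-1,50,-60)
look('pics/w16.png',[(525,360,46,20),(525,360,11,47),(525,360,19,60),(525,360,19,105)],(525,365,60),k=4,hw=90,hh=75,al=1.)"
```

```text
18.475 [524.7 359.7  53.7] [-3.141e+00 -1.000e-03 -1.000e-03] cmd [524. 360.  53.  -0.]
px per mm [[6.7, 0.0], [0.0, 6.2]]
```

View pics/w16.png

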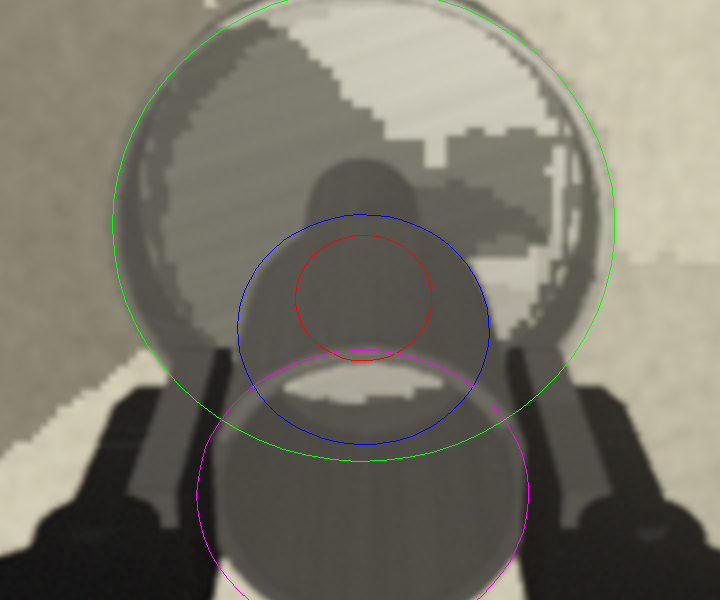

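Call:
move_arm:
  moves:
    - [[0,0,0.015,0,0,0],[0,0,0.03,0,0,0],[0,0,0.044,0,0,0],[0,0,0.053,0,0,0],[0,0,0.0575,0,0,0],[0,0,0.0575,0,0,0]]
  jaw: 0

```text
clock: 19.27
eef_pos: [523.3, 359.6, -3.9]
tool_rot: [3.14, 0.001, 0.0]
force: [-3.3, -2.0, 5.1]
width: 35.7
```

```bash
python3 -c "
from look import *
adv(0,0,-57.5)
print(ctrl.read_state()['force'])"
```

```text
[-3.28427404 -1.97457157  5.12661224]
```

Call:
move_arm:
  moves:
    - [[0,0,0,0,0,0],[0,0,0,0,0,0],[0,0,0,0,0,0],[0,0,-0.02,0,0,0],[0,0.01,-0.06,0,0,0],[0,0.03,-0.1,0,0,0],[0,0.05,-0.13,0,0,0],[0,0.06,-0.15,0,0,0],[0,0.06,-0.15,0,0,0],[0,0.06,-0.15,0,0,0]]
  jaw: 0.75

```text
clock: 20.52
eef_pos: [523.2, 300.7, 144.8]
tool_rot: [-3.142, 0.001, 0.001]
force: [0.4, 0.2, 0.1]
width: 64.0
```

```bash
python3 -c "
from look import *
adv(0,-60,150)
look('pics/w17.png',[(525,360,46,20),(525,360,11,47),(525,360,19,2),(525,360,19,47)],(525,360,20),k=4,hw=90,hh=75,al=1.)
plan([(606,-86,145.5,0,10,1)],3)"
```

```text
20.525 [523.2 300.7 144.8] [-3.142e+00  1.000e-03  1.000e-03] cmd [524.  300.  145.5  -0. ]
px per mm [[4.1, 0.0], [0.0, 4.3]]
13
[[[0.0194,0.0349,0,0,0,0],[0.0365,0.071,0,0,0,0],[0.0512,0.1083,0,0,0,0],[0.0634,0.1465,0,0,0,0],[0.0731,0.1855,0,0,0,0],[0.0802,0.225,0,0,0,0],[0.0846,0.265,0,0,0,0],[0.0865,0.3053,0,0,0,0],[0.0856,0.3457,0,0,0,0],[0.0821,0.386,0,0,0,0],[0.0821,0.386,0,0,0,0],[0.0821,0.386,0,0,0,0],[0.0821,0.386,0,0,0,0]]]
```

View pics/w17.png

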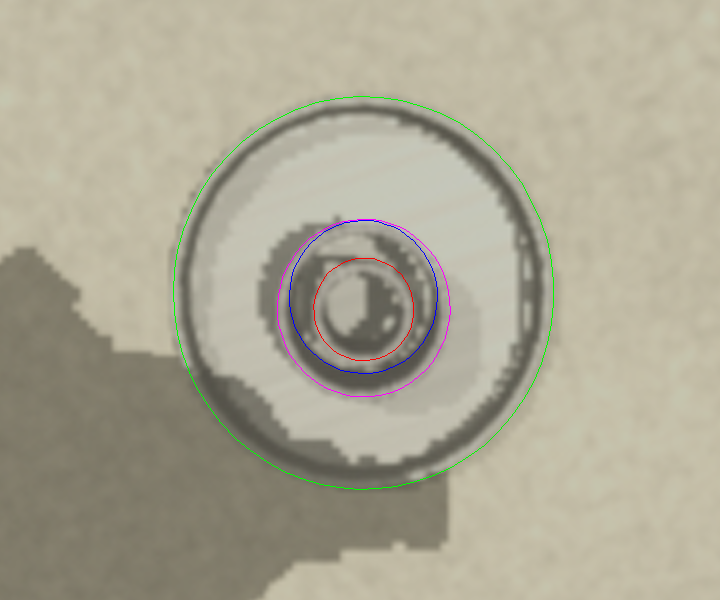

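Call:
move_arm:
  moves:
    - [[0.019,0.035,0,0,0,0],[0.036,0.071,0,0,0,0],[0.051,0.108,0,0,0,0],[0.063,0.146,0,0,0,0],[0.073,0.185,0,0,0,0],[0.08,0.225,0,0,0,0],[0.085,0.265,0,0,0,0],[0.086,0.305,0,0,0,0],[0.086,0.346,0,0,0,0],[0.083,0.376,0,0,0,0],[0.0821,0.386,0,0,0,0],[0.0821,0.386,0,0,0,0],[0.0821,0.386,0,0,0,0],[0.0821,0.386,0,0,0,0]]
  jaw: 1

```text
clock: 22.32
eef_pos: [606.3, -84.1, 145.5]
tool_rot: [-3.141, -0.0, 0.002]
force: [-0.3, -1.1, 0.5]
width: 85.4
```

```bash
python3 -c "
from look import *
look('pics/w18.png',[(606,-86,27,45),(606,-86,27,0)],(606,-86,20),k=6,hw=60,hh=50)"
```

```text
22.325 [606.3 -84.1 145.5] [-3.141e+00 -0.000e+00  2.000e-03] cmd [606.  -86.  145.5  -0. ]
px per mm [[5.8, 0.0], [0.0, 5.6]]
```

View pics/w18.png

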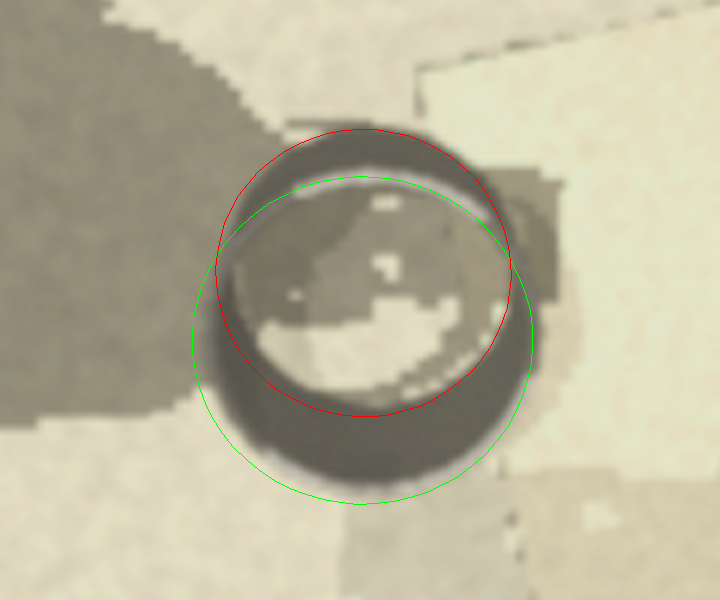

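Call:
move_arm:
  moves:
    - [[0.002,-0.0015,0.04,0,0,0],[0.002,-0.0015,0.08,0,0,0],[0.002,-0.0015,0.115,0,0,0],[0.002,-0.0015,0.14,0,0,0],[0.002,-0.0015,0.15,0,0,0],[0.002,-0.0015,0.1545,0,0,0],[0.002,-0.0015,0.1545,0,0,0]]
  jaw: 1

```text
clock: 23.25
eef_pos: [608.7, -84.4, -8.3]
tool_rot: [3.142, -0.001, 0.0]
force: [0.0, -0.6, 0.1]
width: 85.2
```

```bash
python3 -c "
from look import *
adv(2,1.5,-154.5)
look('pics/w19.png',[(608,-84.5,27,45),(608,-84.5,27,0)],(608,-84.5,40),k=4,hw=90,hh=70)"
```

```text
23.25 [608.7 -84.4  -8.3] [ 3.142e+00 -1.000e-03  0.000e+00] cmd [608.  -84.5  -9.   -0. ]
px per mm [[8.5, 0.0], [0.0, 7.5]]
```

View pics/w19.png

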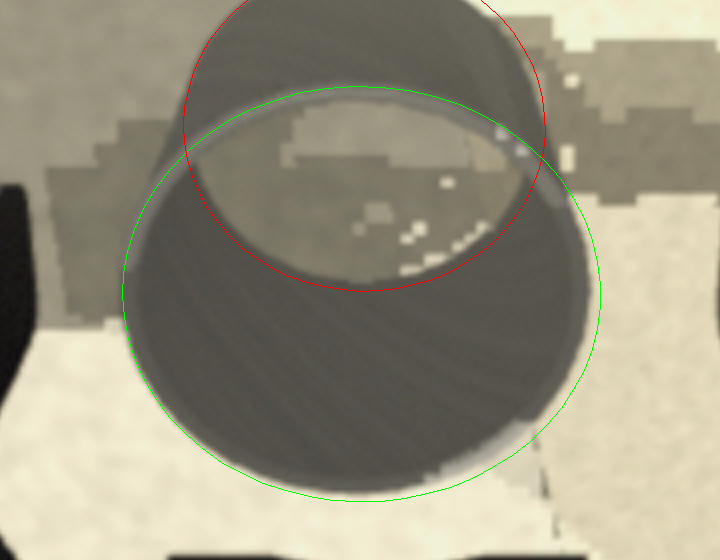

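Aligned. Closing, lifting.

Call:
move_arm:
  moves:
    - [[0,0,0,0,0,0],[0,0,0,0,0,0],[0,0,0,0,0,0],[0,0,0,0,0,0],[0,0,-0.01,0,0,0],[0,0,-0.04,0,0,0],[0,0,-0.08,0,0,0],[0,0,-0.11,0,0,0],[0,0,-0.12,0,0,0],[0,0,-0.12,0,0,0]]
  jaw: 0

```text
clock: 24.55
eef_pos: [608.2, -84.6, 111.3]
tool_rot: [3.141, -0.001, -0.0]
force: [0.2, 0.4, -0.3]
width: 52.4
```

```bash
python3 -c "
from look import *
adv(0,0,120)
look('pics/w20.png',[(608,-84.5,27,165),(608,-84.5,27,120)],(608,-84.5,160),k=4,hw=90,hh=70)
plan([(524,310,111,0,10,1)],3)"
```

```text
24.55 [608.2 -84.6 111.3] [ 3.141e+00 -1.000e-03 -0.000e+00] cmd [608.  -84.5 111.   -0. ]
px per mm [[8.6, 0.0], [0.0, 7.5]]
13
[[[0.0038,-0.0411,0,0,0,0],[0.0048,-0.0823,0,0,0,0],[0.0031,-0.1234,0,0,0,0],[-0.0014,-0.1643,0,0,0,0],[-0.0086,-0.2048,0,0,0,0],[-0.0186,-0.2447,0,0,0,0],[-0.0311,-0.2838,0,0,0,0],[-0.0463,-0.3219,0,0,0,0],[-0.064,-0.3589,0,0,0,0],[-0.0841,-0.3945,0,0,0,0],[-0.0841,-0.3945,0,0,0,0],[-0.0841,-0.3945,0,0,0,0],[-0.0841,-0.3945,0,0,0,0]]]
```

View pics/w20.png

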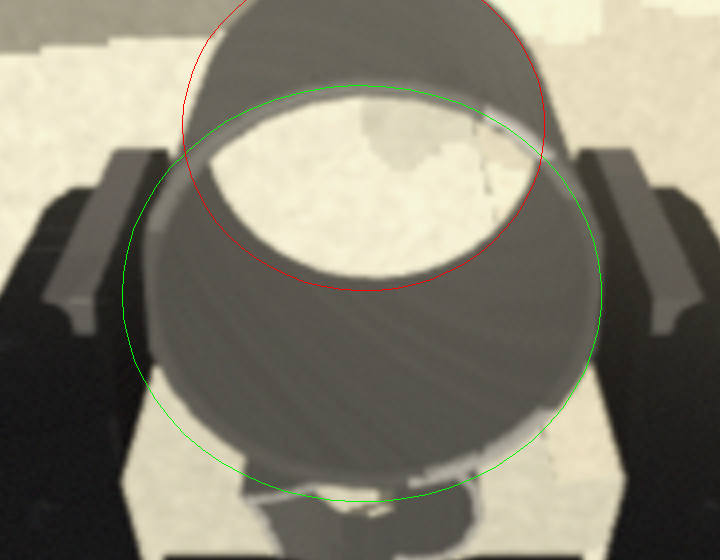

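Call:
move_arm:
  moves:
    - [[0.003,-0.03,0,0,0,0],[0.005,-0.07,0,0,0,0],[0.004,-0.11,0,0,0,0],[0.001,-0.15,0,0,0,0],[-0.006,-0.19,0,0,0,0],[-0.015,-0.23,0,0,0,0],[-0.028,-0.274,0,0,0,0],[-0.042,-0.312,0,0,0,0],[-0.06,-0.35,0,0,0,0],[-0.076,-0.38,0,0,0,0],[-0.084,-0.394,0,0,0,0],[-0.0841,-0.3945,0,0,0,0],[-0.0841,-0.3945,0,0,0,0],[-0.0841,-0.3945,0,0,0,0]]
  jaw: 0

```text
clock: 26.35
eef_pos: [525.1, 308.0, 110.9]
tool_rot: [3.141, -0.0, -0.003]
force: [0.5, 0.5, -0.1]
width: 52.2
```

Call:
move_arm:
  moves:
    - [[0,-0.02,0,0,0,0],[0,-0.04,0.02,0,0,0],[0,-0.05,0.04,0,0,0],[0,-0.05,0.05,0,0,0],[0,-0.05,0.056,0,0,0],[0,-0.05,0.056,0,0,0],[0,-0.05,0.056,0,0,0]]
  jaw: 0

```text
clock: 27.22
eef_pos: [524.6, 359.7, 55.6]
tool_rot: [-3.141, -0.001, -0.001]
force: [0.2, 0.0, -0.5]
width: 52.4
```

```bash
python3 -c "
from look import *
adv(0,50,-56)
look('pics/w21.png',[(525,360.5,46,20),(525,360.5,19,47),(525,360.5,27,64),(525,360.5,27,109)],(525,365,60),k=4,hw=90,hh=75,al=1.2)"
```

```text
27.225 [524.6 359.7  55.6] [-3.141e+00 -1.000e-03 -1.000e-03] cmd [524. 360.  55.  -0.]
px per mm [[6.6, 0.0], [0.0, 6.1]]
```

View pics/w21.png

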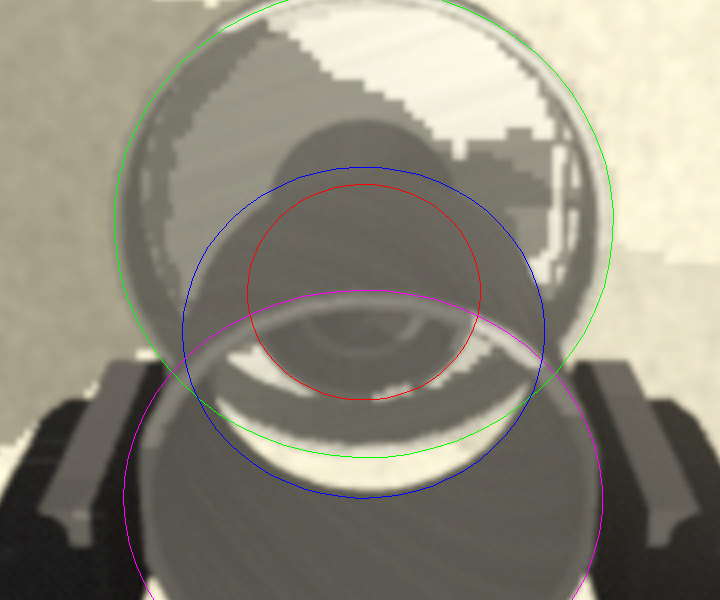

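Call:
move_arm:
  moves:
    - [[0,0,0.015,0,0,0],[0,0,0.03,0,0,0],[0,0,0.045,0,0,0],[0,0,0.055,0,0,0],[0,0,0.061,0,0,0],[0,0,0.061,0,0,0]]
  jaw: 0

```text
clock: 28.02
eef_pos: [523.9, 360.0, -5.7]
tool_rot: [3.141, 0.0, 0.0]
force: [-1.5, -1.3, 3.5]
width: 52.5
```

```bash
python3 -c "
from look import *
adv(0,0,-61)
look('pics/w22.png',[(525,360.5,46,20),(525,360.5,27,2),(525,360.5,27,47)],(525,365,40),k=4,hw=90,hh=75,al=1.2)
print(ctrl.read_state()['force'])"
```

```text
28.025 [523.9 360.   -5.7] [3.141 0.    0.   ] cmd [524. 360.  -6.  -0.]
px per mm [[8.5, 0.0], [0.0, 7.5]]
[-0.94012559 -2.19301959  3.38993059]
```

View pics/w22.png

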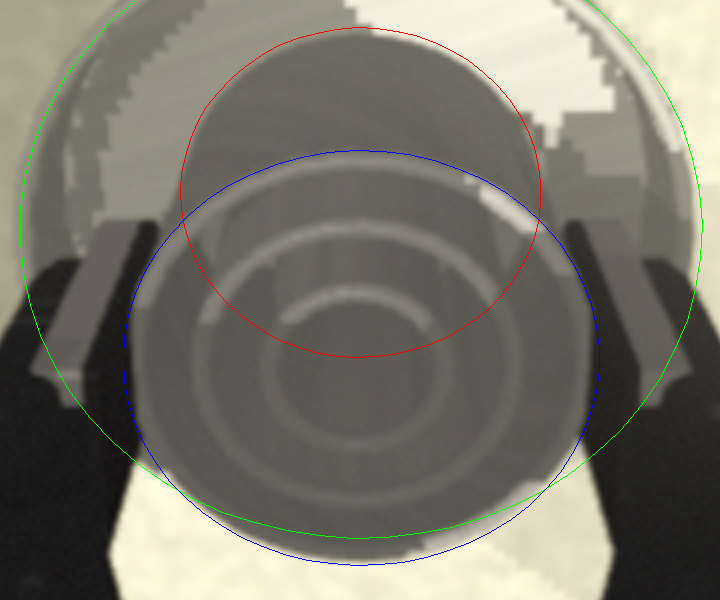

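Call:
move_arm:
  moves:
    - [[0,0,0,0,0,0],[0,0,0,0,0,0],[0,0,0,0,0,0],[0,0,-0.02,0,0,0],[0,0.01,-0.06,0,0,0],[0,0.03,-0.1,0,0,0],[0,0.05,-0.13,0,0,0],[0,0.06,-0.15,0,0,0],[0,0.06,-0.15,0,0,0],[0,0.06,-0.15,0,0,0]]
  jaw: 1

```text
clock: 29.32
eef_pos: [523.2, 300.7, 143.2]
tool_rot: [-3.141, 0.001, 0.001]
force: [0.4, 0.2, -0.6]
width: 85.2
```

```bash
python3 -c "
from look import *
adv(0,-60,150)
look('pics/w23.png',[(525,360.5,46,20),(525,360.5,11,47),(525,360.5,19,47),(525,360.5,27,47)],(525,360,20),k=4,hw=90,hh=75,al=1.)
plan([(611,93,144,0,6,1)],3)"
```

```text
29.325 [523.2 300.7 143.2] [-3.141e+00  1.000e-03  1.000e-03] cmd [524. 300. 144.  -0.]
px per mm [[4.2, 0.0], [0.0, 4.3]]
9
[[[0.0196,0.0317,0,0,0,0],[0.0372,0.0647,0,0,0,0],[0.0529,0.0988,0,0,0,0],[0.0664,0.134,0,0,0,0],[0.0779,0.1701,0,0,0,0],[0.0871,0.207,0,0,0,0],[0.0871,0.207,0,0,0,0],[0.0871,0.207,0,0,0,0],[0.0871,0.207,0,0,0,0]]]
```

View pics/w23.png

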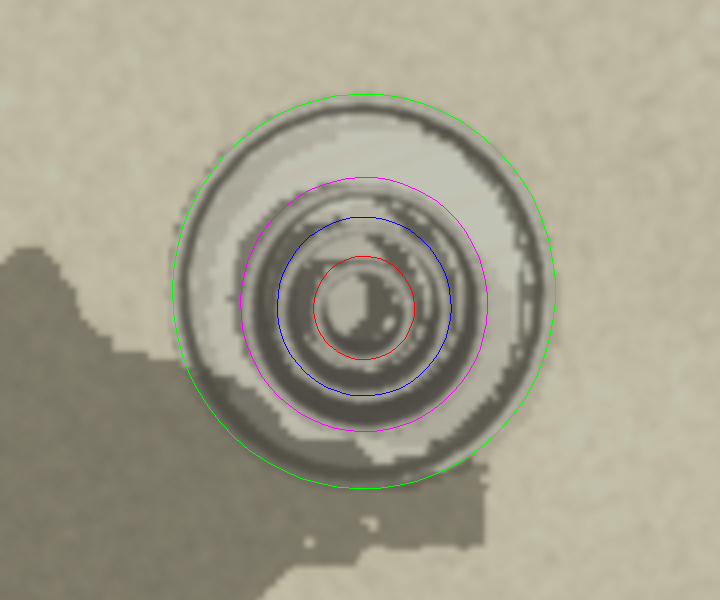

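Three are nested. Now round70.

Call:
move_arm:
  moves:
    - [[0.015,0.022,0,0,0,0],[0.034,0.057,0,0,0,0],[0.05,0.092,0,0,0,0],[0.064,0.128,0,0,0,0],[0.076,0.165,0,0,0,0],[0.084,0.195,0,0,0,0],[0.0871,0.207,0,0,0,0],[0.0871,0.207,0,0,0,0],[0.0871,0.207,0,0,0,0],[0.0871,0.207,0,0,0,0]]
  jaw: 1

```text
clock: 30.62
eef_pos: [610.7, 95.0, 144.0]
tool_rot: [-3.141, 0.0, 0.003]
force: [-0.3, -0.2, -0.8]
width: 85.5
```

```bash
python3 -c "
from look import *
look('pics/w24.png',[(611,93,35,45),(611,93,35,0)],(611,93,20),k=6,hw=60,hh=50)"
```

```text
30.625 [610.7  95.  144. ] [-3.141e+00  0.000e+00  3.000e-03] cmd [611.  93. 144.  -0.]
px per mm [[5.8, 0.0], [0.0, 5.7]]
```

View pics/w24.png

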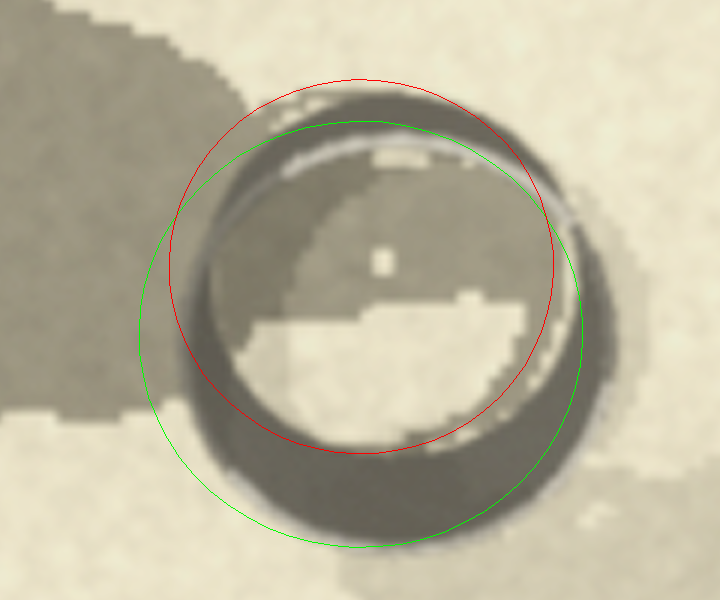

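Call:
move_arm:
  moves:
    - [[0.003,0.001,0.03,0,0,0],[0.006,0.001,0.07,0,0,0],[0.006,0.001,0.1,0,0,0],[0.006,0.001,0.12,0,0,0],[0.006,0.001,0.129,0,0,0],[0.006,0.001,0.129,0,0,0],[0.006,0.001,0.129,0,0,0]]
  jaw: 1

```text
clock: 31.55
eef_pos: [618.1, 92.2, 16.2]
tool_rot: [-3.141, -0.002, -0.0]
force: [0.3, -0.3, 0.8]
width: 84.9
```

```bash
python3 -c "
from look import *
adv(6,-1,-129)
look('pics/w25.png',[(617.5,92,35,45),(617.5,92,35,0)],(617.5,92,20),k=4,hw=95,hh=75)"
```

```text
31.55 [618.1  92.2  16.2] [-3.141e+00 -2.000e-03 -0.000e+00] cmd [617.  92.  15.  -0.]
px per mm [[6.5, 0.0], [0.0, 6.0]]
```

View pics/w25.png

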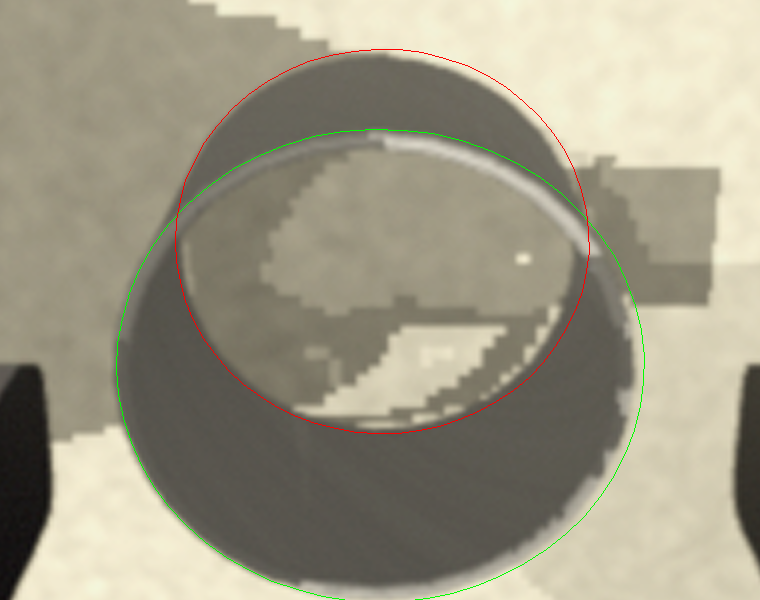

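Call:
move_arm:
  moves:
    - [[-0.0005,0,0.01,0,0,0],[-0.0005,0,0.019,0,0,0],[-0.0005,0,0.025,0,0,0],[-0.0005,0,0.027,0,0,0],[-0.0005,0,0.027,0,0,0]]
  jaw: 1

```text
clock: 32.22
eef_pos: [616.5, 92.0, -12.2]
tool_rot: [-3.142, 0.0, -0.0]
force: [-0.4, -0.8, 0.2]
width: 85.1
```

Call:
move_arm:
  moves:
    - [[0,0,0,0,0,0],[0,0,0,0,0,0],[0,0,0,0,0,0],[0,0,0,0,0,0],[0,0,-0.01,0,0,0],[0,0,-0.04,0,0,0],[0,0,-0.08,0,0,0],[0,0,-0.11,0,0,0],[0,0,-0.12,0,0,0],[0,0,-0.12,0,0,0]]
  jaw: 0

```text
clock: 33.48
eef_pos: [616.8, 91.9, 108.4]
tool_rot: [-3.142, -0.001, -0.0]
force: [0.1, 0.1, -0.6]
width: 68.2
```

```bash
python3 -c "
from look import *
adv(-.5,0,93)
look('pics/w26.png',[(617.5,92,35,165),(617.5,92,35,120)],(617.5,92,150),k=4,hw=95,hh=75)
plan([(524,310,108,0,8,1)],3)"
```

```text
33.475 [616.8  91.9 108.4] [-3.142e+00 -1.000e-03 -0.000e+00] cmd [616.5  92.  108.   -0. ]
px per mm [[8.2, 0.0], [0.0, 7.2]]
11
[[[-0.0069,-0.0293,0,0,0,0],[-0.0153,-0.0581,0,0,0,0],[-0.0249,-0.0864,0,0,0,0],[-0.036,-0.1142,0,0,0,0],[-0.0483,-0.1412,0,0,0,0],[-0.0618,-0.1676,0,0,0,0],[-0.0766,-0.1932,0,0,0,0],[-0.0926,-0.218,0,0,0,0],[-0.0926,-0.218,0,0,0,0],[-0.0926,-0.218,0,0,0,0],[-0.0926,-0.218,0,0,0,0]]]
```

View pics/w26.png

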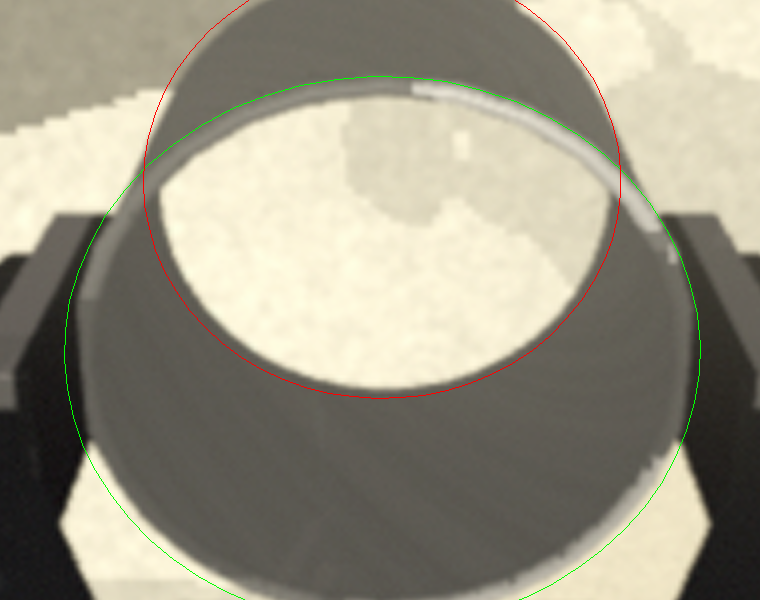

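Call:
move_arm:
  moves:
    - [[-0.006,-0.024,0,0,0,0],[-0.014,-0.054,0,0,0,0],[-0.025,-0.086,0,0,0,0],[-0.036,-0.114,0,0,0,0],[-0.048,-0.141,0,0,0,0],[-0.062,-0.168,0,0,0,0],[-0.077,-0.193,0,0,0,0],[-0.09,-0.214,0,0,0,0],[-0.0926,-0.235,0.01,0,0,0],[-0.0926,-0.255,0.03,0,0,0],[-0.0926,-0.268,0.045,0,0,0],[-0.0926,-0.268,0.056,0,0,0],[-0.0926,-0.268,0.056,0,0,0],[-0.0926,-0.268,0.056,0,0,0]]
  jaw: 0

```text
clock: 35.28
eef_pos: [524.7, 359.0, 52.4]
tool_rot: [3.141, -0.001, -0.001]
force: [-0.6, 0.1, -0.3]
width: 68.5
```

```bash
python3 -c "
from look import *
adv(0,50,-56)
look('pics/w27.png',[(525,360.5,46,20),(525,360.5,27,47),(525,360.5,35,64),(525,360.5,35,109)],(525,365,60),k=4,hw=95,hh=75,al=1.2)"
```

```text
35.275 [524.7 359.   52.4] [ 3.141e+00 -1.000e-03 -1.000e-03] cmd [524. 360.  52.  -0.]
px per mm [[6.7, 0.0], [0.0, 6.2]]
```

View pics/w27.png

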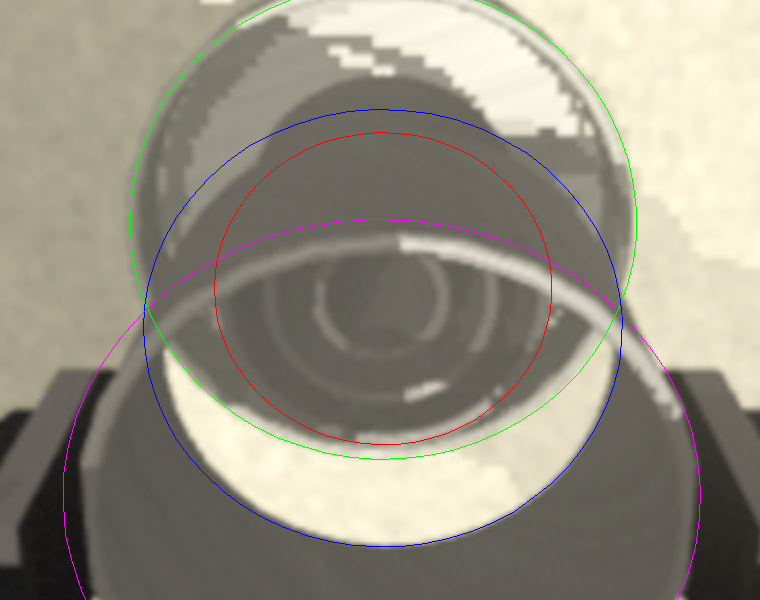

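Call:
move_arm:
  moves:
    - [[-0.0005,-0.0005,0,0,0,0],[-0.0005,-0.0005,0.012,0,0,0],[-0.0005,-0.0005,0.025,0,0,0],[-0.0005,-0.0005,0.04,0,0,0],[-0.0005,-0.0005,0.053,0,0,0],[-0.0005,-0.0005,0.061,0,0,0],[-0.0005,-0.0005,0.061,0,0,0]]
  jaw: 0

```text
clock: 36.2
eef_pos: [523.3, 360.5, -8.9]
tool_rot: [3.141, 0.0, 0.0]
force: [-1.2, -0.3, 2.0]
width: 68.5
```

```bash
python3 -c "
from look import *
adv(-.5,.5,-61)
look('pics/w28.png',[(525,360.5,46,20),(525,360.5,35,2),(525,360.5,35,47)],(525,365,40),k=4,hw=95,hh=75,al=1.2)
print(ctrl.read_state()['force'])"
```

```text
36.2 [523.3 360.5  -8.9] [3.141 0.    0.   ] cmd [523.5 360.5  -9.   -0. ]
px per mm [[8.7, 0.0], [0.0, 7.6]]
[-1.65926901 -0.84253321  3.55675678]
```

View pics/w28.png

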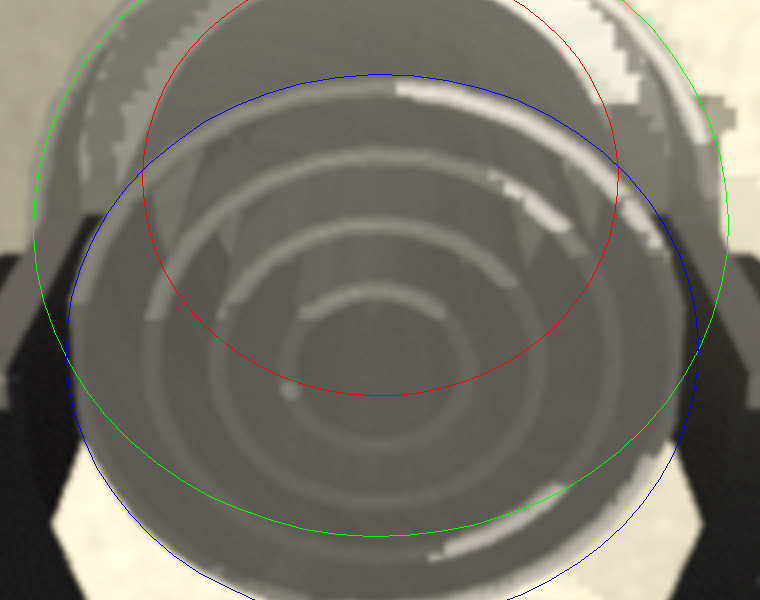

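All nested. Releasing and rising straight up.

Call:
move_arm:
  moves:
    - [[0,0,0,0,0,0],[0,0,0,0,0,0],[0,0,0,0,0,0],[0,0,0,0,0,0],[0,0,-0.015,0,0,0],[0,0,-0.04,0,0,0],[0,0.02,-0.08,0,0,0],[0,0.04,-0.12,0,0,0],[0,0.06,-0.15,0,0,0],[0,0.06,-0.155,0,0,0],[0,0.06,-0.155,0,0,0],[0,0.06,-0.155,0,0,0]]
  jaw: 1

```text
clock: 37.75
eef_pos: [522.5, 301.3, 144.9]
tool_rot: [3.141, 0.002, 0.001]
force: [0.0, 0.2, -0.8]
width: 85.8
```

```bash
python3 -c "
from look import *
adv(0,-60,155)
look('pics/w29.png',[(525,360.5,46,20),(525,360.5,35,47)],(525,360,20),k=4,hw=95,hh=75,al=1.1)
c=cam('scene');im=cv2.resize(cv2.convertScaleAbs(c[0],alpha=1.3),None,fx=6,fy=6,interpolation=cv2.INTER_CUBIC)
circ(c,(525,360.5),35,47,im,k=6);circ(c,(525,360.5),46,20,im,(0,0,255),k=6)
cv2.imwrite('pics/s29.png',im[215*6:295*6,370*6:490*6])
cv2.imwrite('pics/s29f.png',c[0])
"
```

```text
37.75 [522.5 301.3 144.9] [3.141e+00 2.000e-03 1.000e-03] cmd [523.5 300.5 146.   -0. ]
px per mm [[4.1, 0.0], [0.0, 4.3]]
```

View pics/w29.png

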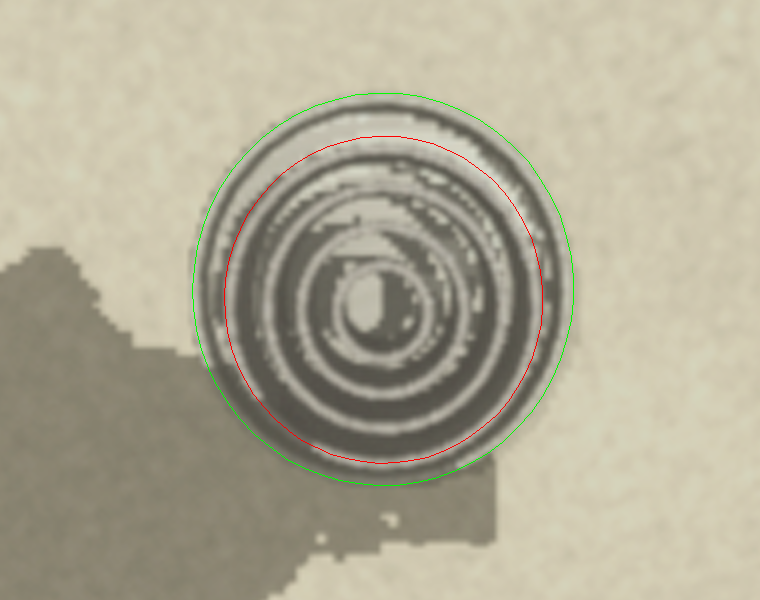

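View pics/s29.png

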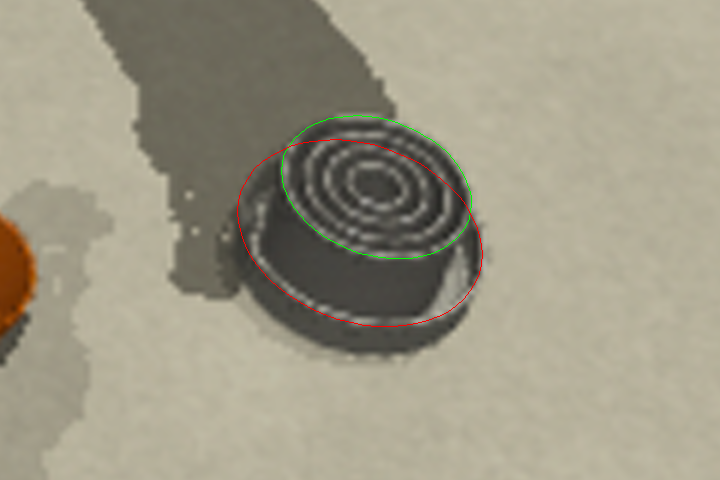

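View pics/s29f.png

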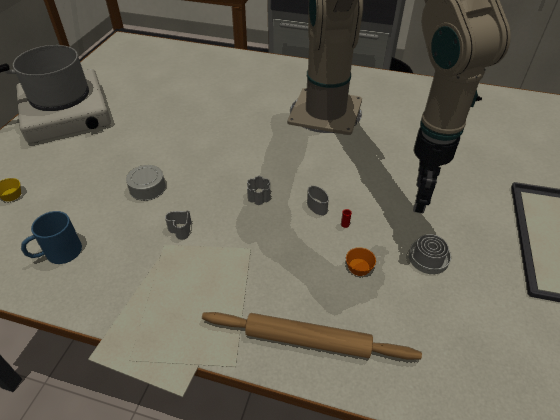

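All four are concentric and level in the tin at scene (430,252), and the other objects are unmoved. Handing in.

```bash
python3 -c "
from cell import job,ctrl
print(job.finish_job());print(ctrl.read_state()['clock'])"
```

```text
the job is handed in; nothing more can be done
None
the job is handed in; nothing more can be done
```

The four plain round cutters are back in the tin, nested 22, 38, 54, 70 from the inside out. The job was handed in at about 38 s. In the last wrist and scene pictures all four rims are concentric and level at about 47 mm, the gripper is well clear, and the flower, heart, oval, baking cup, lid and red look-alike look unmoved. The most I read on the wrist was about 6 N, as cutters met the tin floor.

- **First grasp:** it closed on nothing. The pictures showed the real pad tips about 30 mm short of the reported TCP. The cutter had not moved, so I went lower and corrected for this from then on.
- **Tin position:** the first estimates from the scene and top cameras disagreed by about 17 mm. I used the wrist camera's (525, 360), which held in every later check.

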